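# Lay out the feeding board beside the nest

### The arm

A 6-joint arm with a two-finger parallel gripper is mounted at the origin on a cart in front of the work surface, level with it; the furniture and walls round the work are solid. World frame = base frame: x ahead of the robot, y to its left, z up, the work surface at z = 0. Lengths are in m, angles in rad, forces in N, time in s.
With the tool pointing down it reaches from about 0.325 to 0.75 m from the base axis. Payload 7.6 kg.
Tool frame: the origin (TCP) lies at the very end of the fingers, on their centre line; the grasp point (between the pads) lies behind it (robot.tcp_to_grasp is the z of the grasp point in the tool frame, in m); z points along the fingers, y is the direction in which the jaws open and shut (so a half turn about z gives the same grasp; the last joint's range is limited). The gripper opens to 85 mm and grips with 20 to 120 N. Pads are 22 mm wide; open, the fingers measure 114 mm over their backs; the gripper's body (76 mm by 85 mm) begins 54 mm behind the grasp point. The pads swing forward as they close: fully open they stand 13 mm farther back than shut.
Start: joints at [1.065, 0.052, 1.401, -0, 1.689, -0.07], TCP at [0.222, 0.476, 0.231] pointing down, gripper open.
Joint ranges: [-2.9, 2.9], [-0.91, 2.17], [0.12, 2.37], [-1.06, 4.2], [0.26, 2.73], [-2.93, 2.93]. Speed limits (rad/s): [2.57, 2.57, 3.01, 3.14, 3.14, 3.14].

### API

Orientations are given as a 3x3 rotation matrix whose columns are the frame's x, y, z axes.
In Python, from bench import robot, snapshot, camera_model, boxes_of, masks_of, mark_of gives the robot as it stands.
- The arm moves only by the tool step_arm, never from a script. Its argument "moves" is a list of rows, each a list of 3 entries, a list of its own where there are three numbers: the shift along the tool's x, y, z in mm, then the turn, a rotation vector about the tool's x, y, z in units of 6 degrees (1.0 is 6 degrees), then the finger opening in mm, from 0 to 85.4. A call has exactly 8 rows; each row shifts and turns the commanded pose from where the row before left it, along the tool's axes as they then stand; what a row does not reach is not made up. A row lasts 1/12 s, in which the tool goes at most 41.7 mm and 7.16 degrees, less where a joint would pass 70% of its speed; a pose out of reach is approached as far as the arm can. A call is refused whole if a number of a shift passes 41.7 or a number of a turn 1, either way. A call with a gripper value outside its range is refused whole. The fingers move at their own pace and stop on an object; "grip_force" is the grip in N (left out, the last holds). Time passes only in rows, so rows that do not move let the fingers close, or fill a call up. It gives the time, the measured TCP pose, the force and the opening at its end, in the units of the state.
- robot.read_state(): the state, without advancing time (a new reading comes with each control period).
- snapshot(name): name is "side" or "top"; returns the picture (400x640x3 uint8, blue, green, red); there is no depth.
- camera_model(name): a dict with "intrinsics" (3x3 intrinsics, pixels), "k1" (the pictures are not rectified: a ray, as slopes to the right and down, at radius r is drawn at 1 + k1 r^2 times it, then the intrinsics apply), "R" (3x3) and "t" (3): a world point X has camera coordinates R X + t. Camera axes: x right, y down, z forward; pixel columns grow to the right and rows downward; lengths in m; the calibration is good to about 2 mm. A picture is of the moment at which its call begins. camera_model takes no time and is no camera call.
- robot.job_done(): hands the job in, once; it reports no verdict.
Trained networks look in the newest picture that a camera, given by its name, has taken for a name from the list of things; names that differ only in an ending like _2 or _b are one class to them, and where a whole thing is asked for, a point or a joint stands for the part that bears it (a point fixed in the world has none). Each returns a list of dicts, best first, with "confidence" (0 to 1); they miss things now and then, are a little off and sometimes report something else, mostly with a low value. They report only what shows in the picture. A call takes as long as a camera call. They do not tell look-alikes from the thing itself.
- boxes_of(camera, thing): "uv" ([column, row] in pixels, amid what is visible of it).
- masks_of(camera, thing): "mask" (400x640 bool, what is visible of it) and "uv" ([column, row] in pixels, amid what is visible of it).
- mark_of(camera, thing): "uv" ([column, row] in pixels: a listed point, or the origin of a listed thing).
The state is a dict: "time": time; "joint_pos": joint angles; "joint_vel": joint speeds; "joint_efforts": joint torques, N m; "tool_pos": TCP position; "tool_rot": TCP orientation; "wrist_force": force on the tool from outside, world axes, zero at the start; "moment": the same for the moment, N m; "opening": finger opening in m.
Only numpy, scipy, OpenCV 4.12 (cv2) and the standard library are available. Lean on these libraries where they do the work, as an engineer would, in place of code of your own. Each camera call takes 0.05 s, during which the arm holds its last target.

### The job

Lay out the next hand-feeding on the wooden board: stand the glass jar on the cork pad next to the brown woven nest, lay the digital thermometer flat, face up, on the pad next to the green-blue basket, and stand the cup of mash between them on the middle pad, each in the middle of its pad. Then put the grey lid squarely on the jar. Keep the jar and the cup upright all the time.

Things in the scene. Friction and masses are not known exactly. Their poses are not given: they have to be found in the camera images.
- feeding_board: Flat pale wooden board, fixed, 100 x 260 x 12 mm. Origin centred on its underside, z up; long side along its y. On its top, at x = 0 and y = -85, 0, +85 mm, three equal flush round cork pads, 70 mm across. Close behind it stands a fixed incubator, 0.5 m tall, its front from world (0.58, 0.19) to (0.73, -0.35) m: pass it on the robot's side; a wide swing would hit its corner.
- nest: Brown woven round nest with white tissue in it, 145 x 133 mm, 78 mm high, fixed on the table just past one end of the board (which end changes). Origin at the centre of its underside. A landmark, not to be moved. (Any nest inside the incubator does not matter.)
- basket: Green-blue plastic fruit basket with tissue in it, 118 x 121 mm, 86 mm high, fixed on the table just past the other end of the board. Origin at the centre of its underside. A landmark, not to be moved. (Baskets inside the incubator do not matter.)
- jar: Small open clear glass jar, loose, round, 62 mm in diameter, 60 mm high, 0.12 kg. Origin at the centre of its underside, z up. To be gripped round the body.
- cup: Small clear cup filled with yellow mash, loose, round, 42 mm in diameter at the rim, about 30 mm at the foot, 38 mm high, 35 g. Origin at the centre of its underside, z up.
- thermometer: Flat white box of a digital thermometer with a small display, loose, lying face up, 78 mm long (its x axis), 52 mm wide (its y axis), 17 mm thick, 60 g. Origin at the centre of its underside.
- jar_lid: Grey flat round plastic jar lid with a knob, loose, lying knob up: disc 66 mm in diameter and 6 to 8 mm thick with a flat underside, in its middle a round knob 17 mm thick (20 mm at its top) that reaches 30 mm above the underside. 40 g. Origin at the centre of its underside, z up. It lies freely on the jar's rim, with nothing to centre it.
Mind the look-alikes: they are no part of the job. What is shaped like the thermometer but red is not meant. Leave any orange look-alike of the jar_lid alone.

How it is judged:
At the end, for the whole second after the job is handed in: Jar upright on the pad at the nest's end, thermometer flat, face up on the pad at the basket's end, cup upright on the middle pad, each within 12 mm of the pad's centre along and across the board; lid flat on the jar's rim, knob up, within 10 mm of the jar's centre; all released and at rest (((y of nest in the frame of feeding_board above 0 m and x of jar in the frame of feeding_board between -0.012 and 0.012 m and y of jar in the frame of feeding_board between 0.073 and 0.097 m and z of jar in the frame of feeding_board between 0.007 and 0.017 m and x of thermometer in the frame of feeding_board between -0.012 and 0.012 m and y of thermometer in the frame of feeding_board between -0.097 and -0.073 m and z of thermometer in the frame of feeding_board between 0.007 and 0.017 m) or (y of nest in the frame of feeding_board below 0 m and x of jar in the frame of feeding_board between -0.012 and 0.012 m and y of jar in the frame of feeding_board between -0.097 and -0.073 m and z of jar in the frame of feeding_board between 0.007 and 0.017 m and x of thermometer in the frame of feeding_board between -0.012 and 0.012 m and y of thermometer in the frame of feeding_board between 0.073 and 0.097 m and z of thermometer in the frame of feeding_board between 0.007 and 0.017 m)) and x of cup in the frame of feeding_board between -0.012 and 0.012 m and y of cup in the frame of feeding_board between -0.012 and 0.012 m and z of cup in the frame of feeding_board between 0.007 and 0.017 m and horizontal distance between jar_lid and jar below 0.01 m and z of jar_lid in the frame of jar between 0.056 and 0.066 m and angle between each of jar, cup, thermometer, jar_lid's own z axis and vertical below 0.1 rad and linear speed of each of jar, cup, thermometer, jar_lid below 0.02 m/s and contact force between each of jar, cup, thermometer, jar_lid and the fingers below 0.05 N); the robot touches nothing.
It fails at once if the jar is tipped over (more than 40 degrees) (angle between jar's own z axis and vertical above 0.7 rad).
It fails at once if the cup of mash is tipped (more than 40 degrees) (angle between cup's own z axis and vertical above 0.7 rad).
It also fails if it takes over 128 s, if anything falls off the work surface, if the arm or the gripper's body presses on something with over 40 N, if the wrist force passes 120 N, or if a joint passes its speed limit or range.

## Working session

There is one attempt and no reset: what is moved stays moved. The work goes in short steps, Python scripts to look and compute and a tool call to move; the robot and the scene stay as the last step left them, time stands still between calls to the robot, and variables do not carry over. Pictures are saved under pics/ and viewed, and the job is handed in when it is done.

Besides the shell and the picture viewer there is one more tool, called after ">>>" as name(argument=value, ...), one argument or row to a line, values as JSON. step_arm: Moves the arm, as the interface text tells. Its arguments: {"type":"object","properties":{"moves":{"type":"array","items":{"type":"array"}},"grip_force":{"type":"number"}},"required":["moves"]}

```bash
ls; mkdir -p pics; python3 - <<'E'
from bench import robot, snapshot, camera_model
import cv2
for n in("side","top"):
    cv2.imwrite(f"pics/{n}0.png",snapshot(n)); print(camera_model(n))
print(robot.read_state(), robot.tcp_to_grasp)
E
```

```text
pics
{'intrinsics': array([[420.74019886,   0.        , 310.78135389],
       [  0.        , 420.74019886, 198.17645323],
       [  0.        ,   0.        ,   1.        ]]), 'k1': -0.045155461640551786, 'R': array([[-0.72783253, -0.68558362, -0.01532671],
       [-0.53442946,  0.58108502, -0.61377956],
       [ 0.42970333, -0.43853769, -0.78932867]]), 't': array([0.52833699, 0.22348141, 1.55747564])}
{'intrinsics': array([[440.80409231,   0.        , 317.77336014],
       [  0.        , 440.80409231, 201.99560636],
       [  0.        ,   0.        ,   1.        ]]), 'k1': 0.03514692801375091, 'R': array([[ 0.02364798, -0.99933583,  0.02772511],
       [-0.98687755, -0.0277662 , -0.15906519],
       [ 0.15972936, -0.02359972, -0.98687871]]), 't': array([0.13451085, 0.56135184, 1.43166873])}
{'time': 0.1, 'joint_pos': array([ 1.06468670e+00,  5.27867055e-02,  1.40161245e+00, -4.00357463e-05,
        1.68861155e+00, -7.03116314e-02]), 'joint_vel': array([-0.00112157, -0.00168673, -0.00110293,  0.00103426,  0.00025271,
       -0.00054181]), 'joint_efforts': array([ 1.46648588e-03, -3.82583356e+01, -3.60983741e+01, -9.60450757e-05,
        4.82026662e-03, -5.43047599e-05]), 'tool_pos': array([0.22148462, 0.47569691, 0.23055531]), 'tool_rot': array([[-9.06531476e-01,  4.22137723e-01, -6.52666405e-04],
       [ 4.22138223e-01,  9.06530603e-01, -1.25955412e-03],
       [ 5.99567591e-05, -1.41734090e-03, -9.99998994e-01]]), 'wrist_force': array([ 0.19661627, -0.3664067 ,  0.19302898]), 'moment': array([ 0.00823199, -0.05608382,  0.00479933]), 'opening': 0.08571845004279806} -0.0187
```

View pics/side0.png

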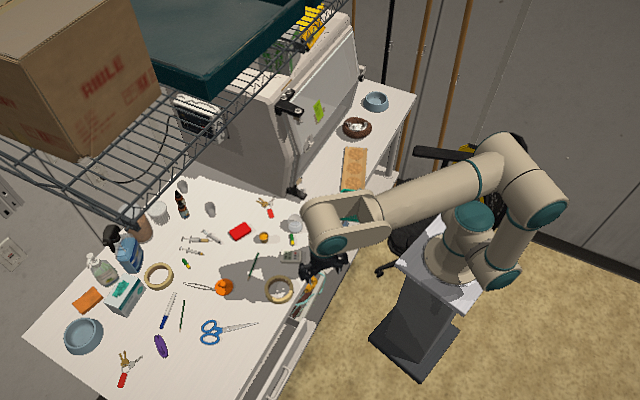

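View pics/top0.png

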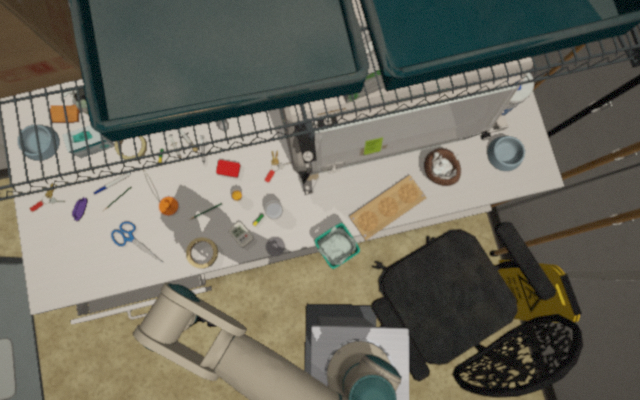

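The top view shows the board at (388,207), the nest at (442,166) and the basket at (337,244). The jar is at about (273,207), the grey lid at (275,245), the thermometer at (241,234) and the yellow mash cup at (237,196). The look-alikes are orange (169,205) and red (228,168).

```bash
cat > h.py <<'E'
import numpy as np, cv2
from bench import robot, snapshot, camera_model, boxes_of, masks_of, mark_of
def ray(n,uv):
    c=camera_model(n);K=c["intrinsics"]
    d=np.array([(uv[0]-K[0,2])/K[0,0],(uv[1]-K[1,2])/K[1,1]])
    s=d.copy()
    for _ in range(20): s=d/(1+c["k1"]*(s@s))
    R=c["R"];o=-R.T@c["t"];v=R.T@np.array([s[0],s[1],1]);return o,v/np.linalg.norm(v)
def onz(n,uv,z):
    o,v=ray(n,uv);return o+v*(z-o[2])/v[2]
def proj(n,X):
    c=camera_model(n);p=c["R"]@np.asarray(X,float)+c["t"];s=p[:2]/p[2];s=s*(1+c["k1"]*(s@s));K=c["intrinsics"]
    return s*K[0,0]+K[:2,2]
def crop(n,img,x0,y0,x1,y1,f,name):
    cv2.imwrite(name,cv2.resize(img[y0:y1,x0:x1],None,fx=f,fy=f,interpolation=cv2.INTER_CUBIC))
def tri(a,b):
    o1,v1=ray("side",a);o2,v2=ray("top",b)
    A=np.stack([v1,-v2],1);s=np.linalg.lstsq(A,o2-o1,rcond=None)[0]
    p,q=o1+v1*s[0],o2+v2*s[1];return (p+q)/2,np.linalg.norm(p-q)
E
python3 - <<'E'
from h import *
np.set_printoptions(precision=4,suppress=True)
ims={n:snapshot(n) for n in("side","top")}
for t in["jar","cup","thermometer","jar_lid","feeding_board","nest","basket"]:
  for n in("top","side"):
    for m in mark_of(n,t)[:3]: 
        print(t,n,np.round(m["uv"],1),round(m["confidence"],2),onz(n,m["uv"],0)[:2])
crop("top",ims["top"],200,140,360,260,5,"pics/t1.png")
crop("top",ims["top"],310,140,470,260,5,"pics/t2.png")
crop("side",ims["side"],170,200,330,320,5,"pics/s1.png")
E
```

```text
jar top [273.7 213.7] 0.8 [0.5199 0.2977]
jar side [294.3 223.7] 0.66 [0.5434 0.2889]
cup top [241.  193.9] 0.43 [0.5854 0.4123]
cup side [267.9 240.5] 0.67 [0.5631 0.4136]
thermometer top [240.5 235.6] 0.85 [0.4422 0.4066]
thermometer top [227.2 167.6] 0.6 [0.6764 0.4644]
thermometer top [268.5 245.9] 0.42 [0.4098 0.3108]
thermometer side [243.3 228.8] 0.84 [0.6739 0.4425]
thermometer side [287.7 260.2] 0.77 [0.4458 0.4226]
jar_lid top [168.8 205. ] 0.85 [0.5401 0.6535]
jar_lid top [271.8 245. ] 0.75 [0.4131 0.2998]
jar_lid top [335.2 250.1] 0.5 [0.4013 0.085 ]
jar_lid side [224.8 287.7] 0.57 [0.5314 0.655 ]
feeding_board top [241.2 195.2] 0.71 [0.5809 0.4114]
feeding_board top [387.8 207.8] 0.6 [ 0.5512 -0.0941]
feeding_board side [352.5 169.7] 0.82 [ 0.557  -0.0862]
feeding_board side [289.7 258.1] 0.67 [0.4467 0.4112]
nest top [439.5 171.8] 0.68 [ 0.6837 -0.2756]
nest side [356.2 137.6] 0.84 [ 0.6724 -0.2517]
basket top [335.8 248.2] 0.57 [0.4078 0.0831]
basket side [352.6 213.5] 0.67 [0.4058 0.0946]
```

View pics/t1.png

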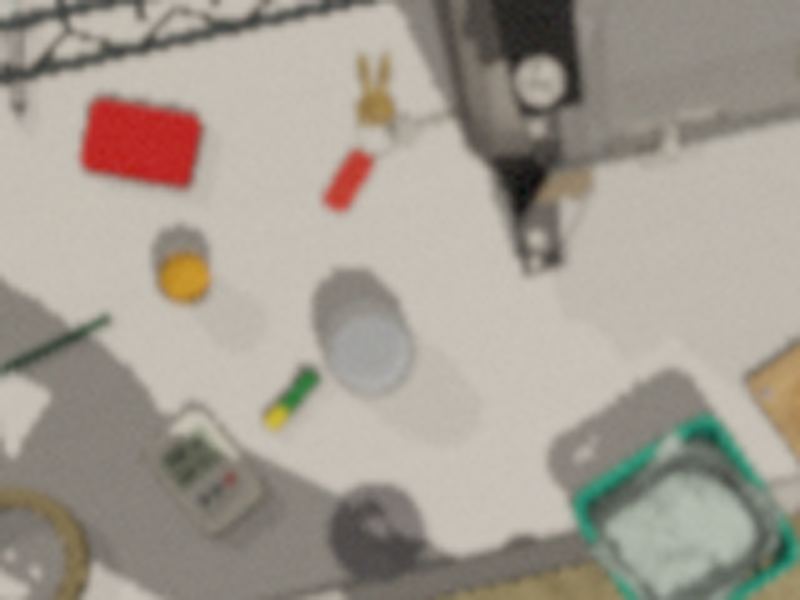

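View pics/t2.png

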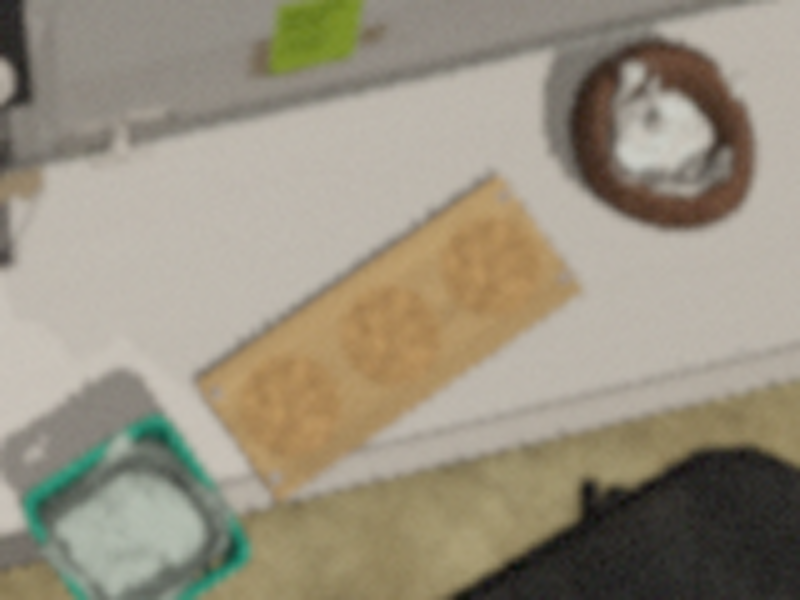

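View pics/s1.png

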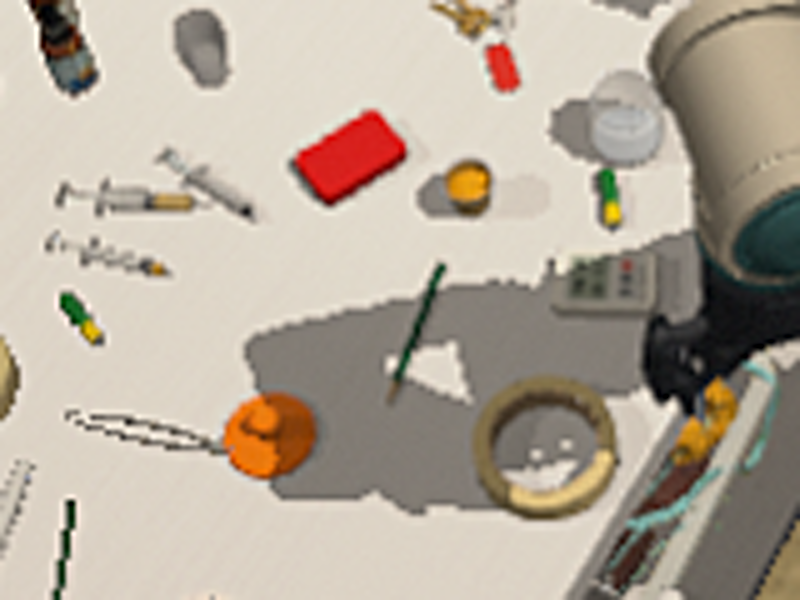

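```bash
cat >> h.py <<'E'
def ov(n,img,shapes,box,f,name):
    x0,y0,x1,y1=box
    im=cv2.resize(img[y0:y1,x0:x1],None,fx=f,fy=f,interpolation=cv2.INTER_CUBIC)
    for pts,col in shapes:
        q=np.array([(proj(n,p)+.5-[x0,y0])*f-.5 for p in pts])
        cv2.polylines(im,[np.round(q).astype(int)],True,col,1)
    cv2.imwrite(name,im)
def circ(x,y,z,r): return [(x+r*np.cos(a),y+r*np.sin(a),z) for a in np.linspace(0,2*np.pi,40)]
def rect(x,y,z,lx,ly,th):
    c,s=np.cos(th),np.sin(th)
    return [(x+c*a-s*b,y+s*a+c*b,z) for a,b in((lx/2,ly/2),(-lx/2,ly/2),(-lx/2,-ly/2),(lx/2,-ly/2))]
E
python3 - <<'E'
from h import *
np.set_printoptions(precision=4,suppress=True)
T=lambda u,v,x0=200,y0=140:(x0+u/5-.4,y0+v/5-.4)
for n in("top","side"): c=camera_model(n); print(n,-c["R"].T@c["t"])
print("jar",onz("top",T(367,345),.03), onz("side",T(625,120,170,200),.03))
print("cup",onz("top",T(185,277),.036), onz("side",T(469,186,170,200),.036))
print("lid",onz("top",T(377,532),.006))
for c in [(192,402),(268,485),(222,540),(145,470)]: print("th",onz("top",T(*c),.017))
for c in [(495,173),(582,287),(282,498),(197,378)]: print("bd",onz("top",T(*c,310,140),.012))
snapshot("top");snapshot("side")
for t in["jar","cup","thermometer","jar_lid","feeding_board"]:
  for n in("top","side"):
    for m in masks_of(n,t)[:3]:
        ys,xs=np.nonzero(m["mask"]); print(t,n,np.round(m["uv"],1),round(m["confidence"],2),len(xs),xs.mean().round(1),ys.mean().round(1),xs.min(),xs.max(),ys.min(),ys.max())
E
```

```text
top [0.3221 0.1838 1.4984]
side [-0.1653  0.9154  1.3746]
jar [0.5331 0.2984 0.03  ] [0.5274 0.3015 0.03  ]
cup [0.5749 0.4212 0.036 ] [0.5685 0.4271 0.036 ]
lid [0.4097 0.2885 0.006 ]
th [0.4931 0.4151 0.017 ]
th [0.4386 0.3617 0.017 ]
th [0.4012 0.3904 0.017 ]
th [0.4465 0.4439 0.017 ]
bd [ 0.6691 -0.1643  0.012 ]
bd [ 0.5906 -0.2236  0.012 ]
bd [ 0.44   -0.0177  0.012 ]
bd [0.5202 0.0408 0.012 ]
jar top [272.  210.9] 0.87 305 272.5 209.7 264 281 200 220
jar side [295.1 221.9] 0.55 273 294.5 223.0 287 302 213 233
cup side [263.5 236.1] 0.46 89 262.4 237.2 258 267 232 243
thermometer top [229.4 169.8] 0.86 340 227.3 167.6 216 239 159 176
thermometer top [239.2 237.2] 0.83 385 240.7 234.9 229 252 222 247
thermometer side [287.5 259.4] 0.74 293 290.5 256.4 280 301 249 263
thermometer side [239.5 227.1] 0.48 260 239.5 231.5 229 250 222 241
jar_lid top [272.4 247. ] 0.64 292 274.8 246.8 265 284 238 256
jar_lid top [168.7 207.4] 0.54 280 168.3 205.9 159 178 197 215
jar_lid side [225.6 284.4] 0.62 256 224.4 286.5 215 233 278 295
feeding_board top [388.1 206.3] 0.71 2311 386.5 207.6 349 425 176 240
feeding_board side [351.6 166.7] 0.86 1007 354.0 168.6 341 367 148 189
```

```bash
cat > o.py <<'E'
from h import *
import json,sys
def draw(P,tag,box_t=(210,150,310,260),box_s=(220,205,320,285),box_b=(340,165,440,250)):
    G=(0,255,0);M=(255,0,255);S=[]
    if "jar" in P: x,y=P["jar"];S+=[(circ(x,y,0,.031),G),(circ(x,y,.06,.031),M)]
    if "cup" in P: x,y=P["cup"];S+=[(circ(x,y,0,.015),G),(circ(x,y,.038,.021),M)]
    if "lid" in P: x,y=P["lid"];S+=[(circ(x,y,0.0,.033),G),(circ(x,y,.03,.010),M)]
    if "th" in P: x,y,a=P["th"];S+=[(rect(x,y,0,.078,.052,a),G),(rect(x,y,.017,.078,.052,a),M)]
    x,y,a=P["bd"]
    B=[(rect(x,y,.012,.1,.26,a),M)]+[(circ(x-np.sin(a)*d,y+np.cos(a)*d,.012,.035),G) for d in(-.085,0,.085)]
    it,is_=snapshot("top"),snapshot("side")
    ov("top",it,S,box_t,6,f"pics/{tag}_t.png");ov("side",is_,S,box_s,7,f"pics/{tag}_s.png")
    ov("top",it,B+S,box_b,6,f"pics/{tag}_bt.png");ov("side",is_,B+S,(320,140,400,220),7,f"pics/{tag}_bs.png")
E
python3 - <<'E'
from o import *
draw(dict(jar=(.530,.299),cup=(.572,.423),lid=(.4095,.2885),th=(.4448,.4028,np.arctan2(.0545+.045,.0535+.0535)),bd=(.555,-.0912,np.deg2rad(36))),"a")
E
```

```text
(no output)
```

View pics/a_t.png

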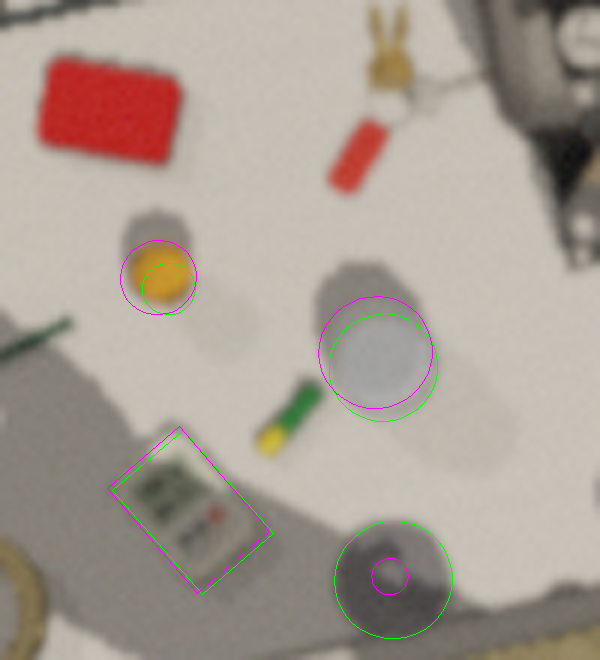

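View pics/a_s.png

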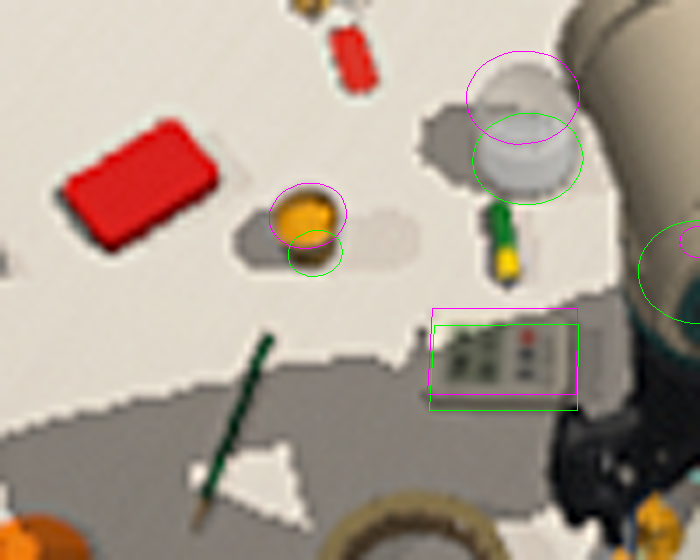

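View pics/a_bt.png

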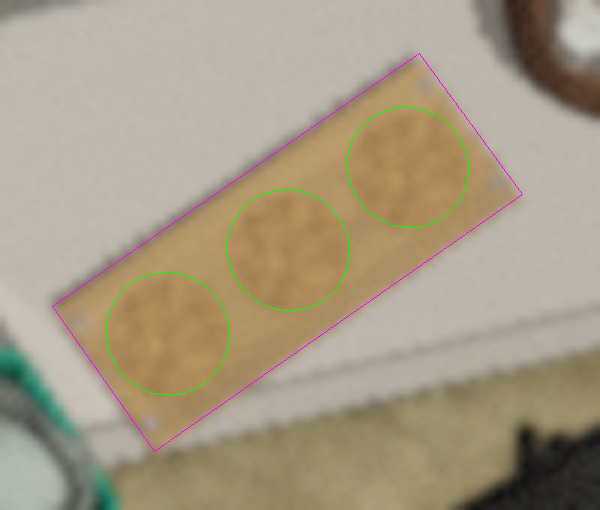

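View pics/a_bs.png

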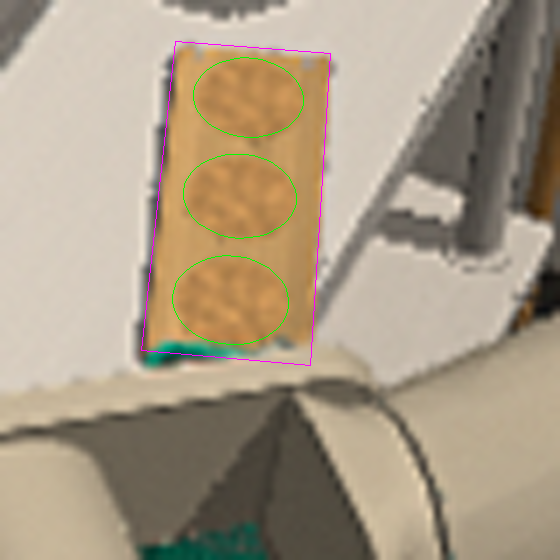

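```bash
cat > g.py <<'E'
from h import *
import sys
# usage: g.py x y z yawdeg  -> turn (units about tool x,y,z incl. tilt) then shift in tool frame after turn
def go(x,y,z,yaw):
    s=robot.read_state();p=np.array(s["tool_pos"]);R=np.array(s["tool_rot"])
    def tgt(w):
        w=np.deg2rad(w);j=np.array([np.cos(w),np.sin(w),0]);k=np.array([0,0,-1.]);return np.stack([np.cross(j,k),j,k],1)
    Rt=tgt(yaw)
    rv=cv2.Rodrigues(R.T@Rt)[0].ravel()/np.deg2rad(6)
    print("t",round(s["time"],2),"pos",p.round(4),"yaw",np.degrees(np.arctan2(R[1,1],R[0,1])).round(1),"j",np.degrees(s["joint_pos"]).round(0),"F",np.round(s["wrist_force"],1),"open",round(s["opening"]*1000,1))
    print("turn",rv.round(2),"shift after turn mm",(Rt.T@(np.array([x,y,z])-p)*1000).round(1))
if __name__=="__main__": 
    a=list(map(float,sys.argv[1:])); go(*a)
E
python3 g.py .53 .299 .20 36
```

```text
t 1.6 pos [0.2216 0.476  0.2313] yaw 65.0 j [61.  3. 80. -0. 97. -4.] F [ 0.2 -0.7  0.8] open 85.3
turn [0.   0.   4.84] shift after turn mm [-324.4  145.5   31.3]
```

>>> step_arm(
  moves=[
    [[0, 0, 5], [0, 0, 1], 85],
    [[0, 0, 5], [0, 0, 1], 85],
    [[0, 0, 5], [0, 0, 1], 85],
    [[0, 0, 5], [0, 0, 1], 85],
    [[0, 0, 5], [0, 0, 0.84], 85],
    [[-36, 16, 1], [0, 0, 0], 85],
    [[-36, 16, 1], [0, 0, 0], 85],
    [[-36, 16, 1], [0, 0, 0], 85],
  ],
  grip_force=30,
)

```text
time: 2.27
tool_pos: [0.3246, 0.4162, 0.2033]
tool_rot: [[-0.589, 0.808, 0.0], [0.808, 0.589, 0.0], [0.0, 0.0, -1.0]]
wrist_force: [0.9, 0.4, -0.8]
opening: 0.0851
```

>>> step_arm(
  moves=[
    [[-36, 16, 1], [0, 0, 0], 85],
    [[-36, 16, 1], [0, 0, 0], 85],
    [[-36, 16, 0], [0, 0, 0], 85],
    [[-36, 16, 0], [0, 0, 0], 85],
    [[-36, 16, 0], [0, 0, 0], 85],
    [[0, 0, 0], [0, 0, 0], 85],
    [[0, 0, 0], [0, 0, 0], 85],
    [[0, 0, 0], [0, 0, 0], 85],
  ],
)

```text
time: 2.93
tool_pos: [0.4941, 0.3183, 0.2011]
tool_rot: [[-0.587, 0.809, -0.001], [0.809, 0.587, 0.0], [0.0, -0.0, -1.0]]
wrist_force: [-0.5, 1.7, -0.1]
opening: 0.0848
```

```bash
python3 g.py .53 .299 .20 36; python3 - <<'E'
from o import *
draw(dict(jar=(.530,.299),cup=(.572,.423),lid=(.4095,.2885),th=(.4448,.4028,np.arctan2(.0545+.045,.0535+.0535)),bd=(.555,-.0912,np.deg2rad(36))),"b",box_s=(230,215,350,295))
E
```

```text
t 2.93 pos [0.4941 0.3183 0.2011] yaw 36.0 j [29. 14. 72.  0. 94. -7.] F [-0.5  1.7 -0.1] open 84.8
turn [-0. -0. -0.] shift after turn mm [-36.7  17.7   1.1]
```

View pics/b_t.png

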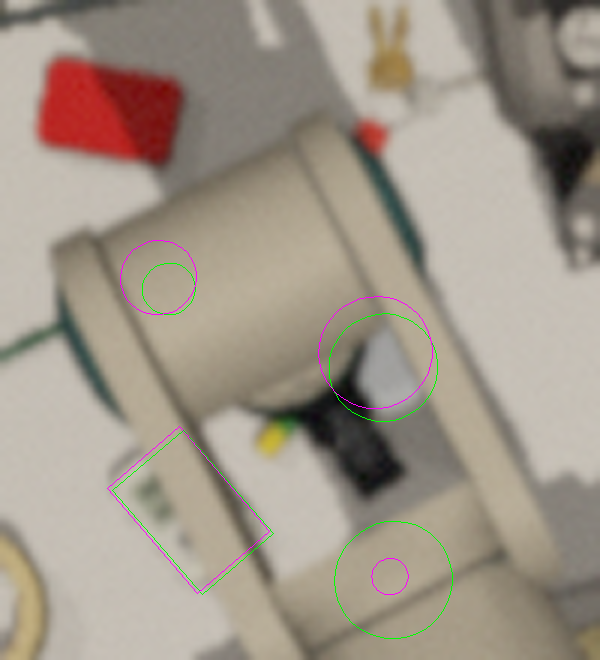

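View pics/b_s.png

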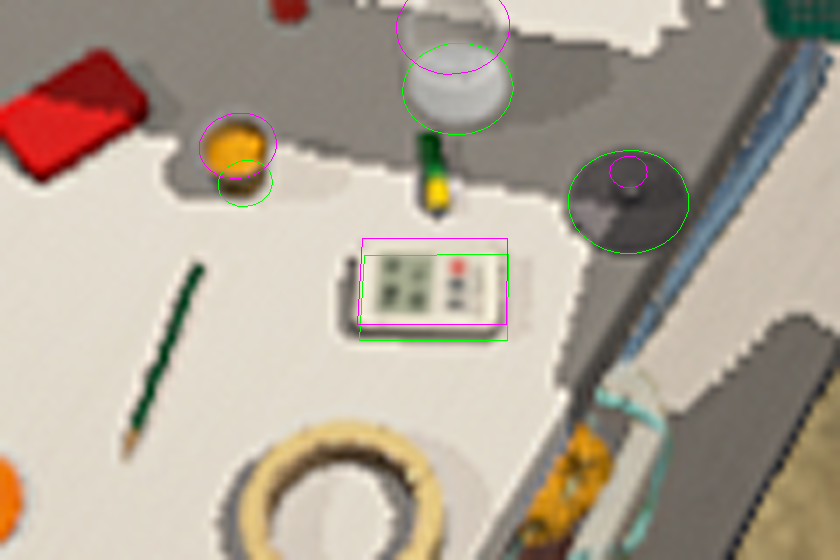

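```bash
python3 - <<'E'
from h import *
for h in (.3,.35,.4,.45,.5,.55,.6): print(h,proj("top",(.494,.318,h)),proj("side",(.494,.318,h)), onz("top",(222.5,205),h), onz("top",(276.7,185),h))
cv2.imwrite("pics/sfull.png",snapshot("side"))
E
```

```text
0.3 [258.10463261 208.31231177] [294.53131813 186.1380157 ] [0.50046882 0.41511777 0.3       ] [0.56046987 0.26978312 0.3       ]
0.35 [256.08709662 205.551355  ] [293.82112709 176.25408372] [0.49302819 0.40546683 0.35      ] [0.55052595 0.26619563 0.35      ]
0.4 [253.88942708 202.544311  ] [293.06940497 165.7804249 ] [0.48558757 0.39581588 0.4       ] [0.54058204 0.26260815 0.4       ]
0.45 [251.48633453 199.25669225] [292.27254172 154.66458172] [0.47814694 0.38616494 0.45      ] [0.53063813 0.25902067 0.45      ]
0.5 [248.84755512 195.64724011] [291.42651754 142.8479623 ] [0.47070631 0.37651399 0.5       ] [0.52069421 0.25543319 0.5       ]
0.55 [245.93656199 191.66617407] [290.52684747 130.26497174] [0.46326569 0.36686304 0.55      ] [0.5107503  0.25184571 0.55      ]
0.6 [242.70885348 187.25286719] [289.56851784 116.84200603] [0.45582506 0.3572121  0.6       ] [0.50080639 0.24825823 0.6       ]
```

View pics/sfull.png

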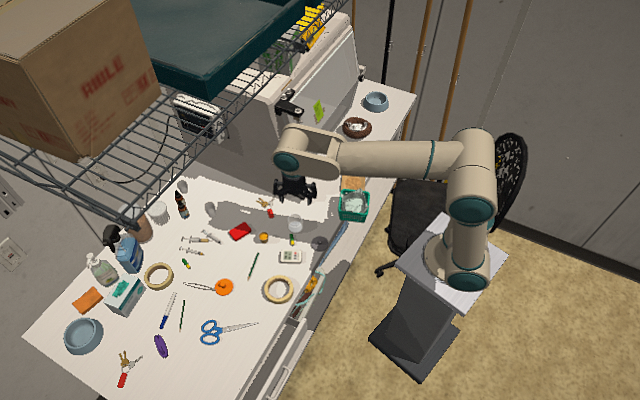

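```bash
python3 - <<'E'
from h import *
im=snapshot("side")
A=[(0.58,.19),(.73,-.35)]
S=[([(*A[0],0),(*A[1],0),(*A[1],.5),(*A[0],.5)],(0,255,0)),(circ(.605,-.16,.35,.07),(255,0,255)),(circ(.605,-.16,.012,.035),(255,0,255))]
ov("side",im,S,(250,0,400,210),4,"pics/inc.png")
im=snapshot("top"); ov("top",im,S,(270,90,550,260),2.8,"pics/inct.png")
E
```

```text
(no output)
```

View pics/inc.png

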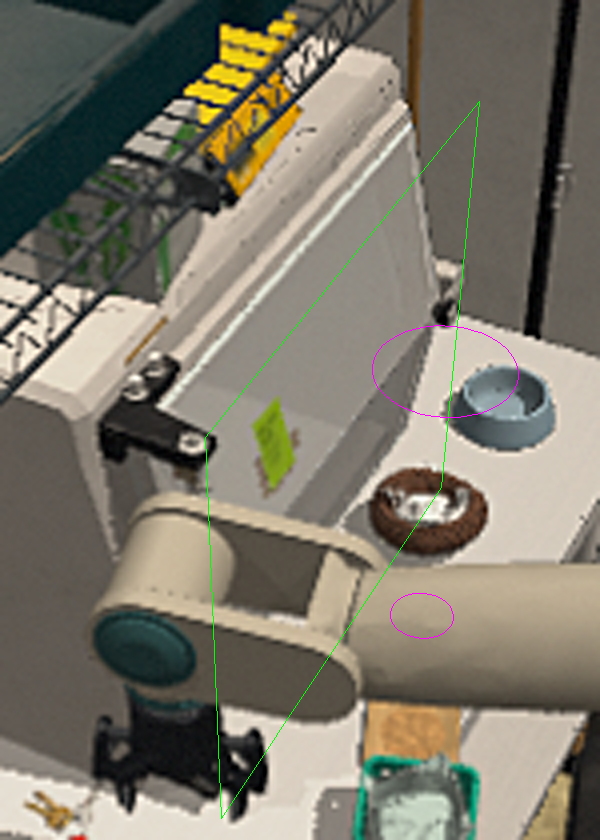

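View pics/inct.png

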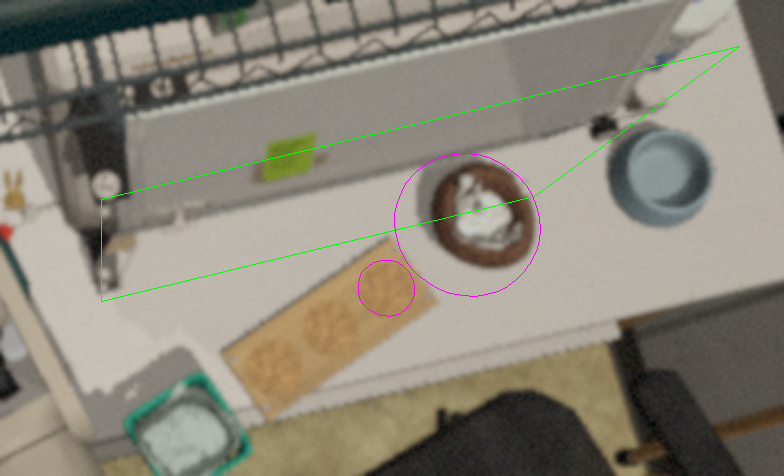

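>>> step_arm(
  moves=[
    [[-18, 9, 0], [0, 0, 0], 85],
    [[-18, 9, 0], [0, 0, 0], 85],
    [[0, 0, 20], [0, 0, 0], 85],
    [[0, 0, 30], [0, 0, 0], 85],
    [[0, 0, 30], [0, 0, 0], 85],
    [[0, 0, 20], [0, 0, 0], 85],
    [[0, 0, 0], [0, 0, 0], 85],
    [[0, 0, 0], [0, 0, 0], 85],
  ],
)

```text
time: 3.85
tool_pos: [0.5293, 0.2999, 0.1009]
tool_rot: [[-0.588, 0.809, -0.002], [0.809, 0.588, -0.001], [0.0, -0.002, -1.0]]
wrist_force: [0.1, 0.2, 0.2]
opening: 0.0853
```

```bash
python3 g.py .53 .299 .014 36; python3 - <<'E'
from o import *
draw(dict(jar=(.530,.299),bd=(.555,-.0912,np.deg2rad(36))),"c",box_s=(240,180,340,270))
E
```

```text
t 3.85 pos [0.5293 0.2999 0.1009] yaw 36.0 j [ 26.  21.  75.   0.  84. -10.] F [0.1 0.2 0.2] open 85.3
turn [-0.02 -0.    0.01] shift after turn mm [-1.1  0.  86.9]
```

View pics/c_s.png

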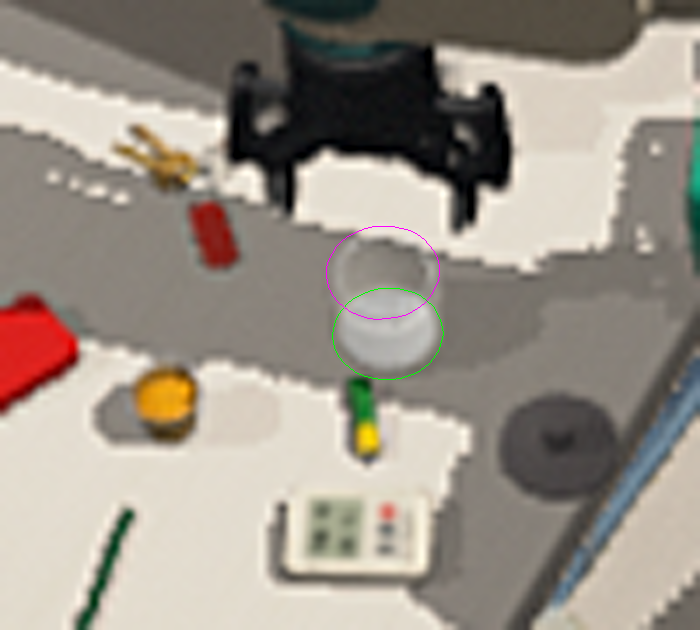

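The jar model fits within about 1 px, and the fingers straddle it. Descending.

>>> step_arm(
  moves=[
    [[0, 0, 25], [0, 0, 0], 85],
    [[0, 0, 30], [0, 0, 0], 85],
    [[0, 0, 20], [0, 0, 0], 85],
    [[0, 0, 10], [0, 0, 0], 85],
    [[0, 0, 0], [0, 0, 0], 85],
    [[0, 0, 0], [0, 0, 0], 50],
    [[0, 0, 0], [0, 0, 0], 50],
    [[0, 0, 0], [0, 0, 0], 50],
  ],
  grip_force=30,
)

```text
time: 4.62
tool_pos: [0.5317, 0.3004, 0.0194]
tool_rot: [[-0.588, 0.809, 0.004], [0.809, 0.588, 0.002], [-0.001, 0.005, -1.0]]
wrist_force: [-0.3, 0.1, 5.3]
opening: 0.0607
```

>>> step_arm(
  moves=[
    [[0, 0, 0], [0, 0, 0], 50],
    [[0, 0, 0], [0, 0, 0], 50],
    [[0, 0, 0], [0, 0, 0], 50],
    [[0, 0, 0], [0, 0, 0], 50],
    [[0, 0, -10], [0, 0, 0], 50],
    [[0, 0, -20], [0, 0, 0], 50],
    [[0, 0, 0], [0, 0, 0], 50],
    [[0, 0, 0], [0, 0, 0], 50],
  ],
)

```text
time: 5.28
tool_pos: [0.5312, 0.3001, 0.0482]
tool_rot: [[-0.588, 0.809, 0.003], [0.809, 0.588, 0.002], [-0.001, 0.004, -1.0]]
wrist_force: [0.3, -0.2, -2.0]
opening: 0.0608
```

```bash
python3 g.py .40 .23 .2 36; python3 - <<'E'
from o import *
draw(dict(jar=(.530,.299),bd=(.555,-.0912,np.deg2rad(36))),"d",box_s=(240,180,340,270))
E
```

```text
t 5.28 pos [0.5312 0.3001 0.0482] yaw 36.0 j [ 26.  24.  78.   0.  79. -10.] F [ 0.3 -0.2 -2. ] open 60.8
turn [ 0.04  0.01 -0.  ] shift after turn mm [  20.4 -147.3 -151.8]
```

View pics/d_s.png

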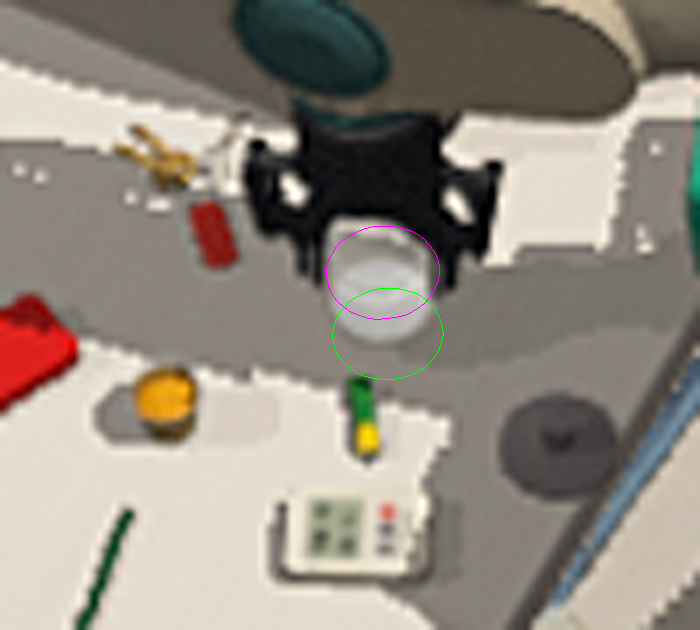

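>>> step_arm(
  moves=[
    [[0, -10, -30], [0, 0, 0], 50],
    [[0, -27, -30], [0, 0, 0], 50],
    [[0, -30, -30], [0, 0, 0], 50],
    [[0, -30, -30], [0, 0, 0], 50],
    [[0, -30, -10], [0, 0, 0], 50],
    [[-10, -10, 0], [0, 0, 0], 50],
    [[-25, -12, 0], [0, 0, 0], 50],
    [[-33, -16, 0], [0, 0, 0], 50],
  ],
)

```text
time: 6.05
tool_pos: [0.4366, 0.1484, 0.1747]
tool_rot: [[-0.59, 0.807, -0.0], [0.807, 0.59, 0.001], [0.001, -0.0, -1.0]]
wrist_force: [0.2, 0.2, -0.9]
opening: 0.0605
```

>>> step_arm(
  moves=[
    [[-33, -16, 0], [0, 0, 0], 50],
    [[-33, -16, 0], [0, 0, 0], 50],
    [[-33, -16, 0], [0, 0, 0], 50],
    [[-30, -12, 0], [0, 0, 0], 50],
    [[-10, 0, 0], [0, 0, 0], 50],
    [[0, 0, 0], [0, 0, 0], 50],
    [[0, 0, 0], [0, 0, 0], 50],
    [[0, 0, 0], [0, 0, 0], 50],
  ],
)

```text
time: 6.72
tool_pos: [0.4702, 0.0016, 0.1746]
tool_rot: [[-0.589, 0.808, -0.001], [0.808, 0.589, 0.001], [0.001, -0.001, -1.0]]
wrist_force: [0.1, 1.3, -1.3]
opening: 0.0609
```

```bash
python3 g.py .605 -.16 .18 36; python3 - <<'E'
from h import *
cv2.imwrite("pics/e_s.png",snapshot("side")); cv2.imwrite("pics/e_t.png",snapshot("top"))
E
```

```text
t 6.72 pos [0.4702 0.0016 0.1746] yaw 36.1 j [ -4.  -5.  94.   0.  90. -40.] F [ 0.1  1.3 -1.3] open 60.9
turn [-0.01 -0.01  0.01] shift after turn mm [-210.    14.    -5.4]
```

View pics/e_s.png

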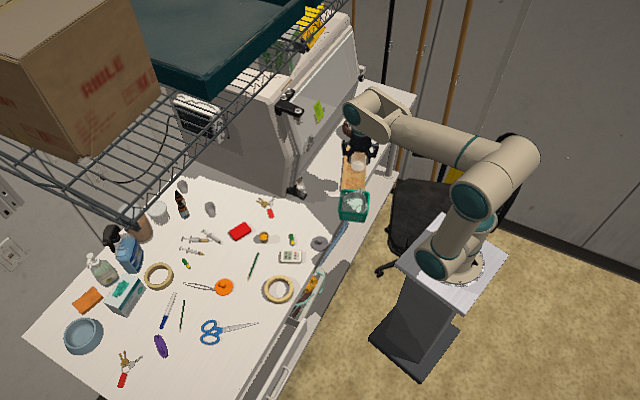

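View pics/e_t.png

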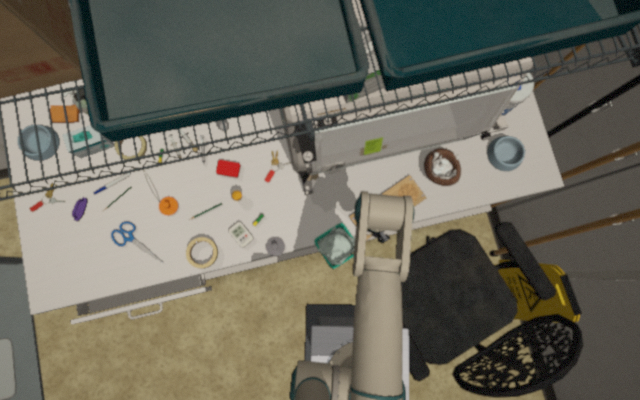

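>>> step_arm(
  moves=[
    [[-15, 1, 0], [0, 0, 0], 50],
    [[-30, 2, 0], [0, 0, 0], 50],
    [[-30, 2, 0], [0, 0, 0], 50],
    [[-30, 2, 0], [0, 0, 0], 50],
    [[-30, 2, 0], [0, 0, 0], 50],
    [[-25, 2, 0], [0, 0, 0], 50],
    [[-15, 1, 0], [0, 0, 0], 50],
    [[0, 0, 0], [0, 0, 0], 50],
  ],
)

```text
time: 7.48
tool_pos: [0.5842, -0.135, 0.1744]
tool_rot: [[-0.587, 0.81, -0.0], [0.81, 0.587, -0.0], [0.0, -0.0, -1.0]]
wrist_force: [-0.1, -0.0, -1.5]
opening: 0.0607
```

>>> step_arm(
  moves=[
    [[-15, 1, 0], [0, 0, 0], 50],
    [[-13, 1, 0], [0, 0, 0], 50],
    [[0, 0, 0], [0, 0, 0], 50],
    [[0, 0, 0], [0, 0, 0], 50],
    [[0, 0, 0], [0, 0, 0], 50],
    [[0, 0, 0], [0, 0, 0], 50],
    [[0, 0, 0], [0, 0, 0], 50],
    [[0, 0, 0], [0, 0, 0], 50],
  ],
)

```text
time: 8.15
tool_pos: [0.6011, -0.155, 0.1755]
tool_rot: [[-0.588, 0.809, 0.0], [0.809, 0.588, 0.0], [-0.0, 0.0, -1.0]]
wrist_force: [-0.2, 0.2, -2.3]
opening: 0.061
```

```bash
python3 g.py .605 -.16 .03 36; python3 - <<'E'
from h import *
cv2.imwrite("pics/f_s.png",snapshot("side")[60:260,250:450].repeat(4,0).repeat(4,1)[:600]); cv2.imwrite("pics/f_t.png",snapshot("top")[100:250,330:530].repeat(4,0).repeat(4,1))
E
```

```text
t 8.15 pos [ 0.6011 -0.155   0.1755] yaw 36.0 j [-18.  20.  68.   0.  93. -54.] F [-0.2  0.2 -2.3] open 61.0
turn [0. 0. 0.] shift after turn mm [ -6.3   0.2 145.5]
```

View pics/f_s.png

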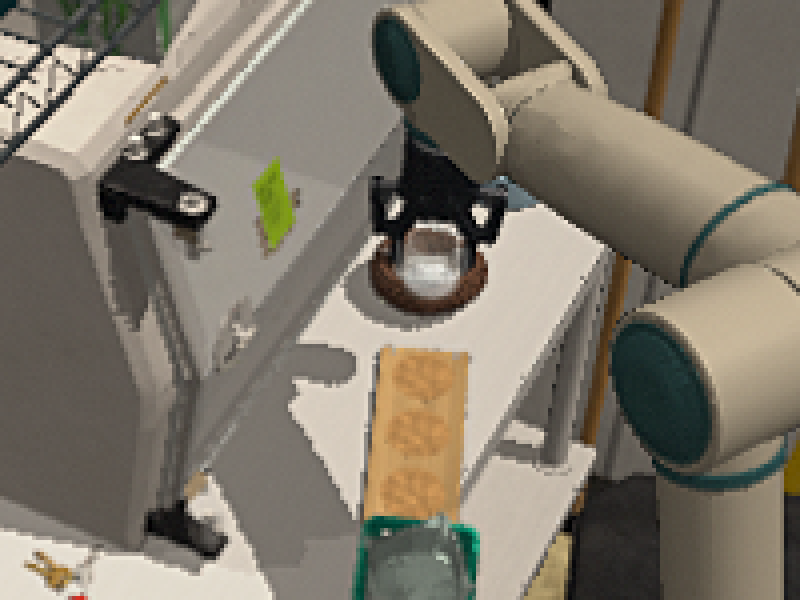

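View pics/f_t.png

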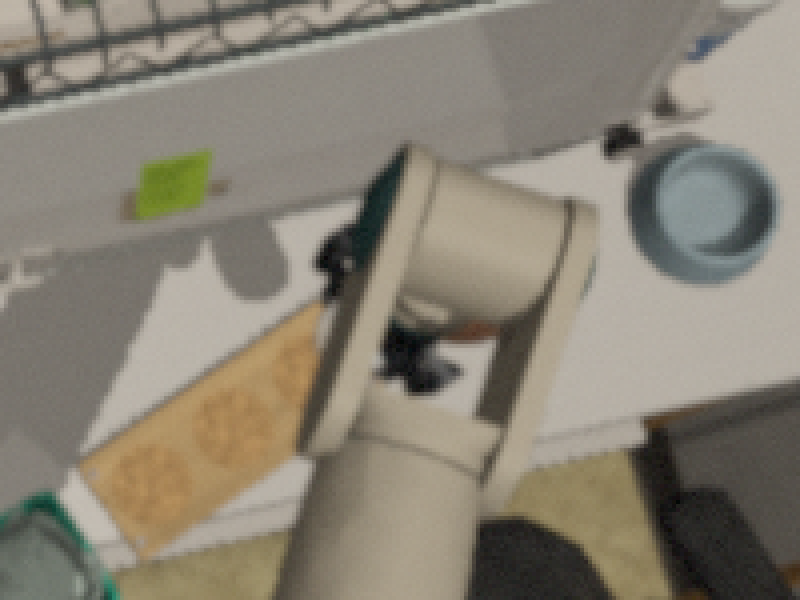

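>>> step_arm(
  moves=[
    [[-6, 0, 10], [0, 0, 0], 50],
    [[0, 0, 20], [0, 0, 0], 50],
    [[0, 0, 20], [0, 0, 0], 50],
    [[0, 0, 20], [0, 0, 0], 50],
    [[0, 0, 20], [0, 0, 0], 50],
    [[0, 0, 10], [0, 0, 0], 50],
    [[0, 0, 0], [0, 0, 0], 50],
    [[0, 0, 0], [0, 0, 0], 50],
  ],
)

```text
time: 8.92
tool_pos: [0.6047, -0.1605, 0.075]
tool_rot: [[-0.588, 0.809, -0.001], [0.809, 0.588, 0.0], [0.001, -0.0, -1.0]]
wrist_force: [1.0, -1.0, -1.6]
opening: 0.0607
```

```bash
python3 g.py .605 -.16 .03 36; python3 - <<'E'
from o import *
a=np.deg2rad(36)
draw(dict(bd=(.555,-.0912,a)),"h",box_s=(320,80,420,180))
E
```

```text
t 8.92 pos [ 0.6047 -0.1605  0.075 ] yaw 36.0 j [-18.  25.  73.   0.  82. -54.] F [ 1.  -1.  -1.6] open 60.7
turn [-0.   -0.01 -0.  ] shift after turn mm [ 0.2  0.5 45. ]
```

View pics/h_s.png

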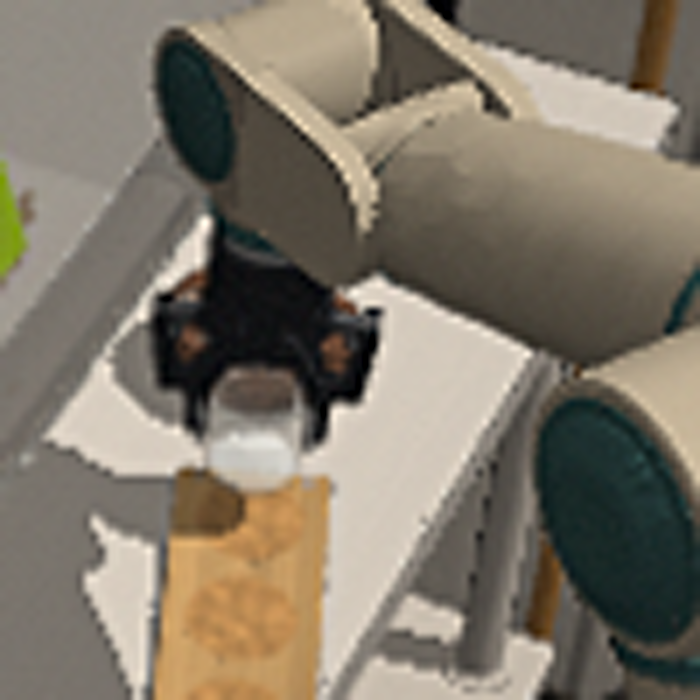

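>>> step_arm(
  moves=[
    [[0, 0, 15], [0, 0, 0], 50],
    [[0, 0, 15], [0, 0, 0], 50],
    [[0, 0, 9], [0, 0, 0], 50],
    [[0, 0, 4], [0, 0, 0], 50],
    [[0, 0, 0], [0, 0, 0], 50],
    [[0, 0, 0], [0, 0, 0], 50],
    [[0, 0, 0], [0, 0, 0], 50],
    [[0, 0, 0], [0, 0, 0], 50],
  ],
)

```text
time: 9.68
tool_pos: [0.6052, -0.1605, 0.0332]
tool_rot: [[-0.588, 0.809, 0.001], [0.809, 0.588, -0.0], [-0.001, 0.001, -1.0]]
wrist_force: [-0.4, 0.4, -1.9]
opening: 0.0607
```

```bash
python3 g.py .605 -.16 .03 36; python3 - <<'E'
from o import *
a=np.deg2rad(36)
S=[(circ(.605,-.16,.012,.031),(0,255,0)),(circ(.605,-.16,.072,.031),(255,0,255))]
ov("side",snapshot("side"),S,(320,100,420,190),7,"pics/i_s.png")
E
```

```text
t 9.68 pos [ 0.6052 -0.1605  0.0332] yaw 36.0 j [-18.  27.  75.   0.  78. -54.] F [-0.4  0.4 -1.9] open 60.7
turn [ 0.01  0.01 -0.  ] shift after turn mm [0.5 0.1 3.2]
```

View pics/i_s.png

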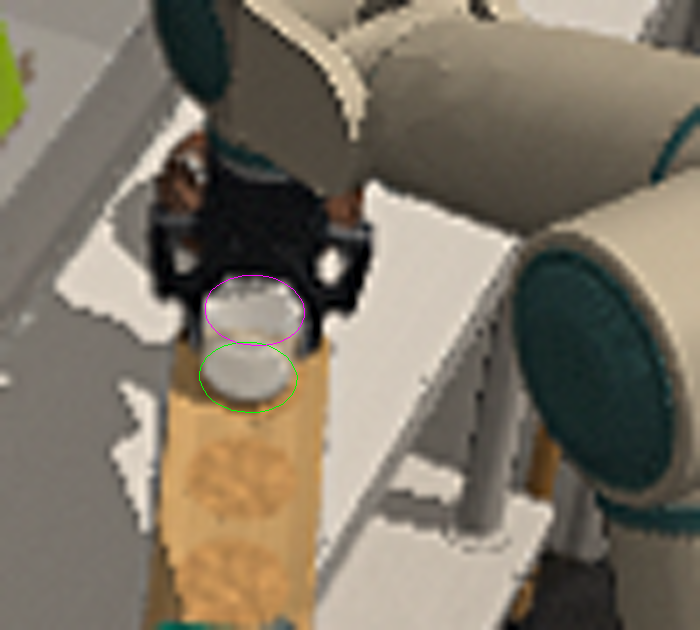

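>>> step_arm(
  moves=[
    [[0, 0, 1], [0, 0, 0], 50],
    [[0, 0, 1], [0, 0, 0], 50],
    [[0, 0, 1], [0, 0, 0], 50],
    [[0, 0, 0], [0, 0, 0], 50],
    [[0, 0, 0], [0, 0, 0], 50],
    [[0, 0, 0], [0, 0, 0], 50],
    [[0, 0, 0], [0, 0, 0], 50],
    [[0, 0, 0], [0, 0, 0], 50],
  ],
)

```text
time: 10.4
tool_pos: [0.6051, -0.1605, 0.0314]
tool_rot: [[-0.588, 0.809, 0.001], [0.809, 0.588, -0.0], [-0.001, 0.001, -1.0]]
wrist_force: [-5.9, 1.5, 9.0]
opening: 0.0604
```

>>> step_arm(
  moves=[
    [[0, 0, -1], [0, 0, 0], 62],
    [[0, 0, 0], [0, 0, 0], 64],
    [[0, 0, 0], [0, 0, 0], 68],
    [[0, 0, 0], [0, 0, 0], 72],
    [[0, 0, 0], [0, 0, 0], 74],
    [[0, 0, 0], [0, 0, 0], 74],
    [[0, 0, 0], [0, 0, 0], 74],
    [[0, 0, 0], [0, 0, 0], 74],
  ],
)

```text
time: 11.07
tool_pos: [0.6047, -0.1603, 0.0301]
tool_rot: [[-0.588, 0.809, -0.0], [0.809, 0.588, 0.0], [0.0, 0.0, -1.0]]
wrist_force: [-0.8, -0.5, 0.5]
opening: 0.0733
```

>>> step_arm(
  moves=[
    [[0, 0, -10], [0, 0, 0], 74],
    [[0, 0, -20], [0, 0, 0], 74],
    [[0, 0, -30], [0, 0, 0], 74],
    [[0, 0, -35], [0, 0, 0], 74],
    [[0, 0, -35], [0, 0, 0], 74],
    [[0, 0, -20], [0, 0, 0], 74],
    [[0, 0, 0], [0, 0, 0], 74],
    [[0, 0, 0], [0, 0, 0], 74],
  ],
)

```text
time: 11.73
tool_pos: [0.6054, -0.1606, 0.1827]
tool_rot: [[-0.588, 0.809, 0.004], [0.809, 0.588, -0.001], [-0.003, 0.002, -1.0]]
wrist_force: [-0.3, 0.3, -1.2]
opening: 0.0738
```

```bash
python3 g.py .47 0 .18 36; python3 - <<'E'
from o import *
a=np.deg2rad(36)
S=[(circ(.605,-.16,.012,.031),(0,255,0)),(circ(.605,-.16,.072,.031),(255,0,255))]
ov("side",snapshot("side"),S,(320,100,420,190),7,"pics/j_s.png")
E
```

```text
t 11.73 pos [ 0.6054 -0.1606  0.1827] yaw 36.0 j [-18.  20.  66.   0.  93. -54.] F [-0.3  0.3 -1.2] open 73.8
turn [ 0.02  0.03 -0.  ] shift after turn mm [209.5 -15.2   2.7]
```

View pics/j_s.png

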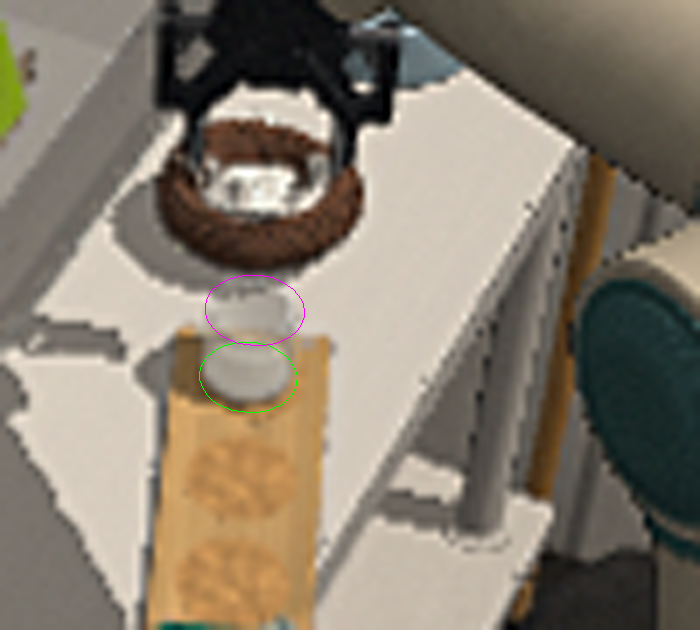

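>>> step_arm(
  moves=[
    [[20, -2, 0], [0, 0, 0], 80],
    [[35, -3, 0], [0, 0, 0], 85],
    [[38, -3, 0], [0, 0, 0], 85],
    [[38, -3, 0], [0, 0, 0], 85],
    [[38, -3, 0], [0, 0, 0], 85],
    [[38, 5, 0], [0, 0, 0], 85],
    [[35, 14, 0], [0, 0, 0], 85],
    [[35, 14, 0], [0, 0, 0], 85],
  ],
)

```text
time: 12.45
tool_pos: [0.4555, 0.0761, 0.1788]
tool_rot: [[-0.587, 0.81, -0.002], [0.81, 0.587, -0.0], [0.001, -0.002, -1.0]]
wrist_force: [0.7, 0.0, 0.6]
opening: 0.0854
```

>>> step_arm(
  moves=[
    [[35, 14, 0], [0, 0, 0], 85],
    [[35, 14, 0], [0, 0, 0], 85],
    [[35, 14, 0], [0, 0, 0], 85],
    [[28, 26, 0], [0, 0, 0], 85],
    [[28, 26, 0], [0, 0, 0], 85],
    [[28, 26, 0], [0, 0, 0], 85],
    [[28, 26, 0], [0, 0, 0], 85],
    [[0, 0, 0], [0, 0, 1], 85],
  ],
)

```text
time: 13.12
tool_pos: [0.4464, 0.341, 0.1768]
tool_rot: [[-0.504, 0.864, -0.005], [0.864, 0.504, -0.001], [0.001, -0.005, -1.0]]
wrist_force: [-0.3, -0.5, 0.4]
opening: 0.0848
```

>>> step_arm(
  moves=[
    [[0, 0, 10], [0, 0, 1], 85],
    [[0, 0, 10], [0, 0, 1], 85],
    [[0, 0, 10], [0, 0, 1], 85],
    [[0, 0, 10], [0, 0, 1], 85],
    [[0, 0, 10], [0, 0, 1], 85],
    [[0, 0, 0], [0, 0, 1], 85],
    [[0, 0, 0], [0, 0, 1], 85],
    [[0, 0, 0], [0, 0, 1], 85],
  ],
)

```text
time: 13.78
tool_pos: [0.447, 0.3357, 0.128]
tool_rot: [[0.314, 0.949, -0.003], [0.949, -0.314, -0.002], [-0.003, -0.003, -1.0]]
wrist_force: [0.5, 0.4, -0.3]
opening: 0.0852
```

```bash
python3 g.py .4448 .4028 .13 -47; python3 - <<'E'
from o import *
snapshot("top");snapshot("side")
for n in ("top","side"):
    for m in masks_of(n,"thermometer")[:3]:
        c=max(cv2.findContours(m["mask"].astype(np.uint8),0,2)[0],key=len); r=cv2.minAreaRect(c); print(n,m["confidence"],r,onz(n,r[0],.0085))
draw(dict(lid=(.4095,.2885),cup=(.572,.423),th=(.4448,.4028,np.deg2rad(43)),bd=(.555,-.0912,.628)),"k",box_s=(230,215,350,295))
E
```

```text
t 13.78 pos [0.447  0.3357 0.128 ] yaw -18.3 j [33. 12. 83.  0. 86. 51.] F [ 0.5  0.4 -0.3] open 85.2
turn [-0.02  0.03  4.78] shift after turn mm [ 44.2 -50.6  -2. ]
top 0.55 ((227.54139709472656, 168.00344848632812), (24.66451072692871, 16.858234405517578), 4.763640880584717) [0.67302412 0.46156726 0.0085    ]
side 0.57 ((291.0, 256.5), (13.0, 20.0), 90.0) [0.44416914 0.40623087 0.0085    ]
side 0.51 ((239.13375854492188, 231.7451934814453), (13.56747817993164, 21.86758041381836), 61.38954162597656) [0.67021935 0.4655863  0.0085    ]
```

View pics/k_s.png

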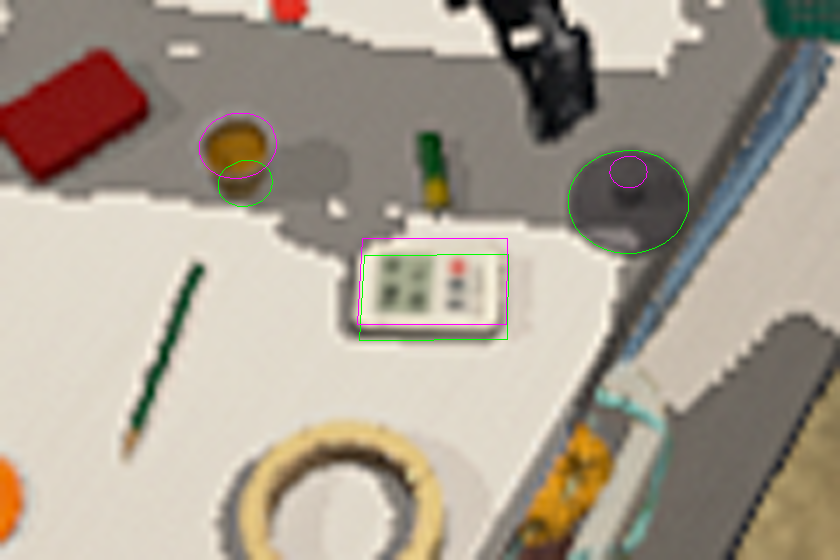

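View pics/k_t.png

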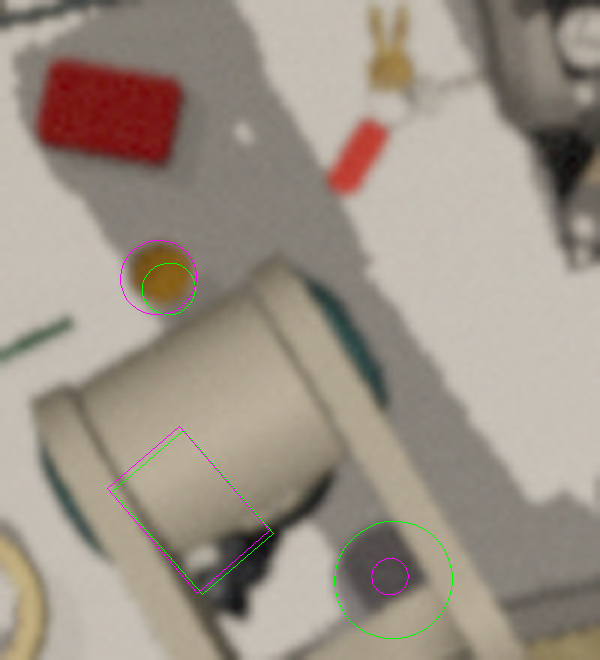

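>>> step_arm(
  moves=[
    [[0, 0, 0], [0, 0, 1], 85],
    [[0, 0, 0], [0, 0, 1], 85],
    [[0, 0, 0], [0, 0, 1], 85],
    [[0, 0, 0], [0, 0, 1], 85],
    [[0, 0, 0], [0, 0, 0.8], 85],
    [[20, -23, 0], [0, 0, 0], 85],
    [[24, -28, 0], [0, 0, 0], 85],
    [[0, 0, 10], [0, 0, 0], 85],
  ],
)

```text
time: 14.75
tool_pos: [0.4448, 0.4085, 0.1219]
tool_rot: [[0.726, 0.688, 0.003], [0.688, -0.726, 0.004], [0.005, -0.001, -1.0]]
wrist_force: [0.0, 0.3, 0.3]
opening: 0.0848
```

>>> step_arm(
  moves=[
    [[0, 0, 20], [0, 0, 0], 85],
    [[0, 0, 20], [0, 0, 0], 85],
    [[0, 0, 20], [0, 0, 0], 85],
    [[0, 0, 15], [0, 0, 0], 85],
    [[0, 0, 10], [0, 0, 0], 85],
    [[0, 0, 0], [0, 0, 0], 85],
    [[0, 0, 0], [0, 0, 0], 85],
    [[0, 0, 0], [0, 0, 0], 85],
  ],
)

```text
time: 15.42
tool_pos: [0.4457, 0.4041, 0.0366]
tool_rot: [[0.729, 0.685, 0.002], [0.685, -0.729, 0.001], [0.002, 0.0, -1.0]]
wrist_force: [-0.2, 0.5, 0.6]
opening: 0.0847
```

```bash
python3 g.py .4445 .404 .005 -47; python3 - <<'E'
from o import *
draw(dict(th=(.4445,.404,np.deg2rad(43)),bd=(.555,-.0912,.628)),"l",box_s=(230,215,350,295))
E
```

```text
t 15.42 pos [0.4457 0.4041 0.0366] yaw -46.8 j [39. 23. 79.  0. 77. 85.] F [-0.2  0.5  0.6] open 84.7
turn [ 0.   -0.02  0.04] shift after turn mm [-0.9 -0.8 31.6]
```

View pics/l_s.png

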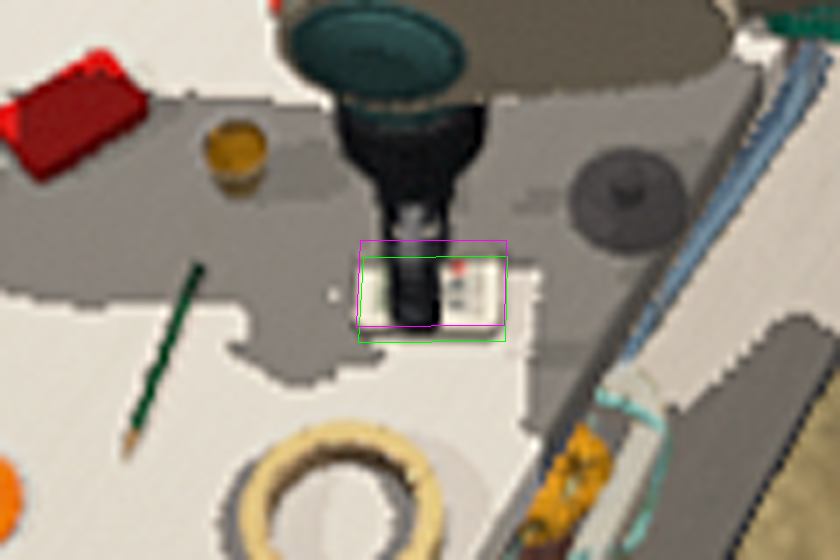

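```bash
python3 - <<'E'
from o import *
p=np.array([.4457,.4041]);j=np.array([.685,-.729]);t=np.array([.729,.685])
S=[]
for s in(-1,1):
  for z in (.0496,.08):
    c=p+s*.0425*j; S.append(([(*(c-.011*t),z),(*(c+.011*t),z),(*(c+.011*t+s*.014*j),z),(*(c-.011*t+s*.014*j),z)],(255,0,255)))
S.append((rect(.4445,.404,.017,.078,.052,np.deg2rad(43)),(0,255,0)))
ov("side",snapshot("side"),S,(260,225,320,275),12,"pics/m.png")
E
```

```text
(no output)
```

View pics/m.png

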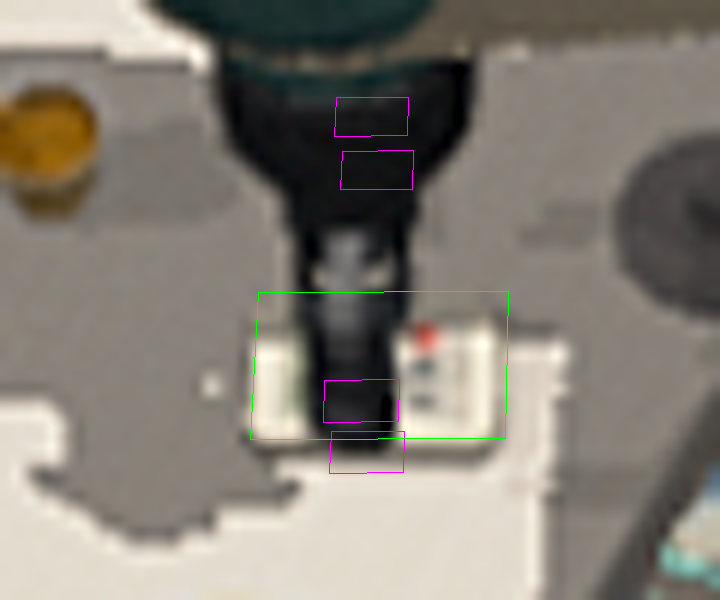

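>>> step_arm(
  moves=[
    [[-3, 0, 8], [0, 0, 0], 85],
    [[0, 0, 12], [0, 0, 0], 85],
    [[0, 0, 10], [0, 0, 0], 85],
    [[0, 0, 2], [0, 0, 0], 85],
    [[0, 0, 0], [0, 0, 0], 70],
    [[0, 0, 0], [0, 0, 0], 60],
    [[0, 0, 0], [0, 0, 0], 45],
    [[0, 0, 0], [0, 0, 0], 40],
  ],
)

```text
time: 16.23
tool_pos: [0.4431, 0.4018, 0.0036]
tool_rot: [[0.729, 0.684, 0.0], [0.684, -0.729, 0.0], [0.001, -0.0, -1.0]]
wrist_force: [-1.0, 0.8, -0.0]
opening: 0.051
```

>>> step_arm(
  moves=[
    [[0, 0, 0], [0, 0, 0], 40],
    [[0, 0, 0], [0, 0, 0], 40],
    [[0, 0, 0], [0, 0, 0], 40],
    [[0, 0, 0], [0, 0, 0], 40],
    [[0, 0, 0], [0, 0, 0], 40],
    [[0, 0, 0], [0, 0, 0], 40],
    [[0, 0, 0], [0, 0, 0], 40],
    [[0, 0, 0], [0, 0, 0], 40],
  ],
)

```text
time: 16.9
tool_pos: [0.443, 0.4017, 0.0034]
tool_rot: [[0.729, 0.684, 0.0], [0.684, -0.729, 0.0], [0.0, -0.0, -1.0]]
wrist_force: [0.0, -0.4, 1.8]
opening: 0.0509
```

>>> step_arm(
  moves=[
    [[0, 0, -10], [0, 0, 0], 40],
    [[0, 0, -25], [0, 0, 0], 40],
    [[0, 0, -35], [0, 0, 0.6], 40],
    [[0, 0, -35], [0, 0, 0.6], 40],
    [[0, 0, -35], [0, 0, 0], 40],
    [[0, 0, -35], [0, 0, 0], 40],
    [[-23, 25, 0], [0, 0, 0], 40],
    [[-23, 25, 0], [0, 0, 0], 40],
  ],
)

```text
time: 17.57
tool_pos: [0.4358, 0.3347, 0.1818]
tool_rot: [[0.808, 0.589, 0.005], [0.589, -0.808, 0.003], [0.006, 0.0, -1.0]]
wrist_force: [0.0, -0.2, -2.0]
opening: 0.051
```

>>> step_arm(
  moves=[
    [[-23, 25, 0], [0, 0, 0], 40],
    [[-23, 25, 0], [0, 0, 0], 40],
    [[-23, 25, 0], [0, 0, 0], 40],
    [[-22, 25, 0], [0, 0, 0], 40],
    [[-9, 33, 0], [0, 0, 0], 40],
    [[-9, 33, 0], [0, 0, 0], 40],
    [[-9, 33, 0], [0, 0, 0], 40],
    [[-9, 33, 0], [0, 0, 0], 40],
  ],
)

```text
time: 18.23
tool_pos: [0.4687, 0.07, 0.1789]
tool_rot: [[0.809, 0.588, 0.001], [0.588, -0.809, 0.0], [0.001, 0.0, -1.0]]
wrist_force: [0.9, 0.8, -0.6]
opening: 0.0513
```

>>> step_arm(
  moves=[
    [[-9, 33, 0], [0, 0, 0], 40],
    [[-9, 33, 0], [0, 0, 0], 40],
    [[-8, 20, 0], [0, 0, 0], 40],
    [[0, 0, 0], [0, 0, 0], 40],
    [[0, 0, 0], [0, 0, 0], 40],
    [[0, 0, 0], [0, 0, 0], 40],
    [[0, 0, 0], [0, 0, 0], 40],
    [[0, 0, 0], [0, 0, 0], 40],
  ],
)

```text
time: 18.9
tool_pos: [0.498, -0.0122, 0.1784]
tool_rot: [[0.808, 0.589, 0.0], [0.589, -0.808, 0.0], [0.0, -0.0, -1.0]]
wrist_force: [0.3, -0.0, 0.4]
opening: 0.0512
```

```bash
python3 g.py .505 -.0224 .017 -54; python3 - <<'E'
from o import *
cv2.imwrite("pics/n_s.png",snapshot("side")[60:260,250:450].repeat(3,0).repeat(3,1)); cv2.imwrite("pics/n_t.png",snapshot("top")[150:270,300:460].repeat(5,0).repeat(5,1))
E
```

```text
t 18.9 pos [ 0.498  -0.0122  0.1784] yaw -53.9 j [-6. -0. 89.  0. 91. 48.] F [ 0.3 -0.   0.4] open 51.2
turn [-0.   -0.    0.01] shift after turn mm [ -0.3  12.4 161.4]
```

View pics/n_s.png

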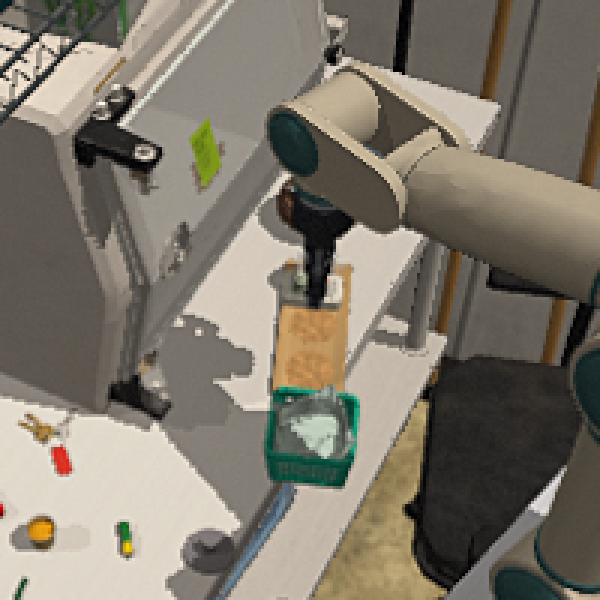

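```bash
python3 - <<'E'
from o import *
th=np.deg2rad(36);S=[(rect(.498,-.0122,z,.078,.052,th),c) for z,c in((.175,(0,255,0)),(.192,(255,0,255)))]
ov("side",snapshot("side"),S,(330,130,380,180),12,"pics/p_s.png")
ov("top",snapshot("top"),S,(340,170,400,230),10,"pics/p_t.png")
E
```

```text
(no output)
```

View pics/p_s.png

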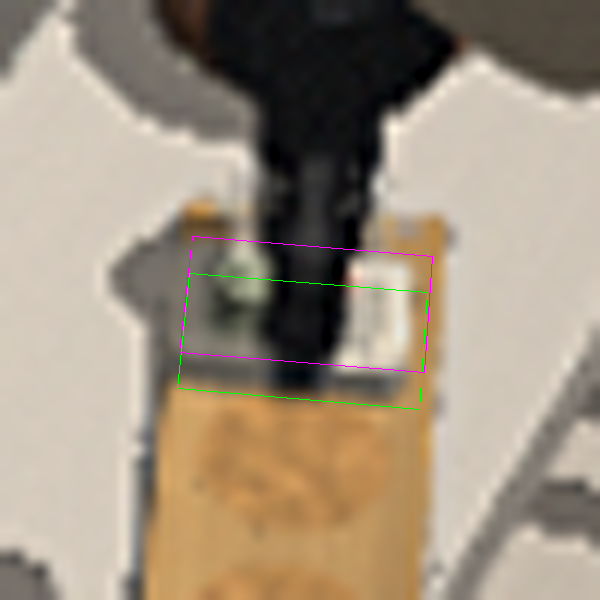

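View pics/p_t.png

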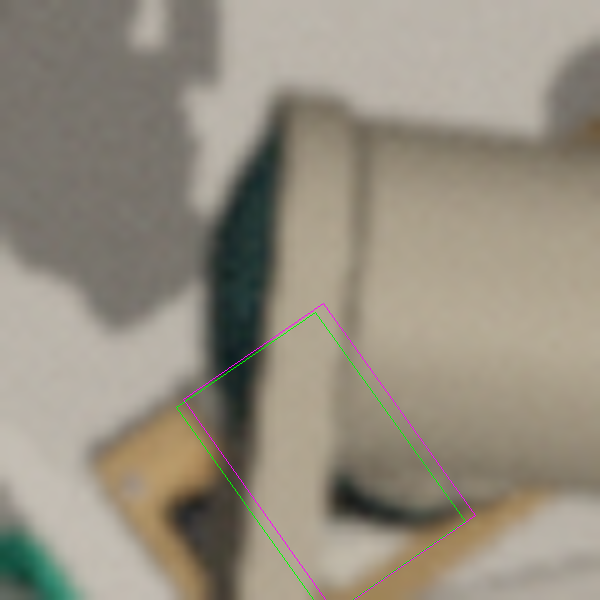

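>>> step_arm(
  moves=[
    [[0, 6, 15], [0, 0, 0], 40],
    [[-1, 6, 30], [0, 0, 0], 40],
    [[0, 0, 35], [0, 0, 0], 40],
    [[0, 0, 35], [0, 0, 0], 40],
    [[0, 0, 20], [0, 0, 0], 40],
    [[0, 0, 10], [0, 0, 0], 40],
    [[0, 0, 0], [0, 0, 0], 40],
    [[0, 0, 0], [0, 0, 0], 40],
  ],
)

```text
time: 19.77
tool_pos: [0.505, -0.0234, 0.0341]
tool_rot: [[0.809, 0.588, 0.001], [0.588, -0.809, -0.0], [0.001, 0.001, -1.0]]
wrist_force: [-0.2, 0.7, -0.9]
opening: 0.0513
```

```bash
python3 g.py .505 -.0224 .017 -54
```

```text
t 19.77 pos [ 0.505  -0.0234  0.0341] yaw -54.0 j [-7.  9. 97.  0. 74. 47.] F [-0.2  0.7 -0.9] open 51.3
turn [ 0.01 -0.01  0.  ] shift after turn mm [ 0.6 -0.8 17.1]
```

>>> step_arm(
  moves=[
    [[0, 0, 6], [0, 0, 0], 40],
    [[0, 0, 6], [0, 0, 0], 40],
    [[0, 0, 3], [0, 0, 0], 40],
    [[0, 0, 2], [0, 0, 0], 40],
    [[0, 0, 1], [0, 0, 0], 40],
    [[0, 0, 0], [0, 0, 0], 40],
    [[0, 0, 0], [0, 0, 0], 40],
    [[0, 0, 0], [0, 0, 0], 40],
  ],
)

```text
time: 20.43
tool_pos: [0.5046, -0.0234, 0.0154]
tool_rot: [[0.809, 0.588, 0.0], [0.588, -0.809, 0.0], [0.0, 0.0, -1.0]]
wrist_force: [-0.1, -0.4, -0.0]
opening: 0.0508
```

>>> step_arm(
  moves=[
    [[0, 0, 0.5], [0, 0, 0], 40],
    [[0, 0, 0], [0, 0, 0], 40],
    [[0, 0, 0], [0, 0, 0], 54],
    [[0, 0, 0], [0, 0, 0], 60],
    [[0, 0, 0], [0, 0, 0], 66],
    [[0, 0, 0], [0, 0, 0], 66],
    [[0, 0, -5], [0, 0, 0], 66],
    [[0, 0, -20], [0, 0, 0], 66],
  ],
)

```text
time: 21.1
tool_pos: [0.5023, -0.0232, 0.0372]
tool_rot: [[0.809, 0.588, -0.006], [0.588, -0.809, 0.001], [-0.004, -0.004, -1.0]]
wrist_force: [-0.1, -0.0, -0.8]
opening: 0.0661
```

>>> step_arm(
  moves=[
    [[0, 0, -30], [0, 0, 0], 66],
    [[0, 0, -35], [0, 0, 0], 66],
    [[0, 0, -35], [0, 0, 0], 66],
    [[0, 0, -35], [0, 0, 0], 66],
    [[0, -30, 0], [0, 0, 0], 70],
    [[9, -35, 0], [0, 0, 0], 70],
    [[9, -35, 0], [0, 0, 0], 70],
    [[9, -35, 0], [0, 0, 0], 70],
  ],
)

```text
time: 21.77
tool_pos: [0.4462, 0.1027, 0.1754]
tool_rot: [[0.81, 0.587, 0.001], [0.587, -0.81, 0.0], [0.001, 0.0, -1.0]]
wrist_force: [0.5, -0.7, -0.3]
opening: 0.0703
```

```bash
python3 g.py .42 .2 .18 -54;  python3 - <<'E'
from o import *
draw(dict(jar=(.605,-.16),th=(.505,-.0224,np.deg2rad(36)),bd=(.555,-.0912,.628)),"q",box_b=(340,165,440,250))
E
```

```text
t 21.77 pos [0.4462 0.1027 0.1754] yaw -54.1 j [ 8. -7. 96.  0. 91. 62.] F [ 0.5 -0.7 -0.3] open 70.3
turn [ 0.   -0.01 -0.01] shift after turn mm [ 36.  -94.1  -4.6]
```

View pics/q_bs.png

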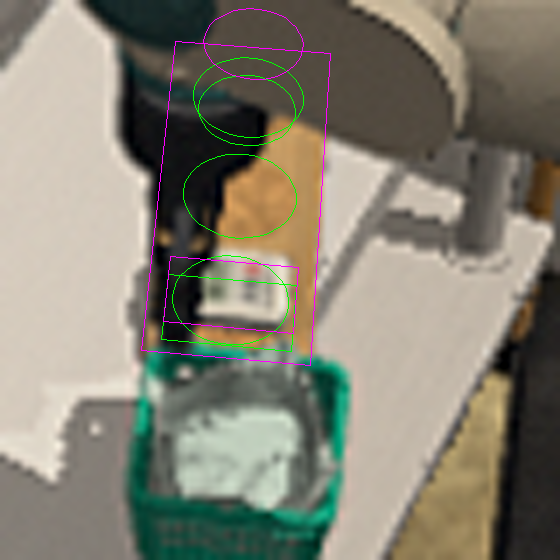

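View pics/q_bt.png

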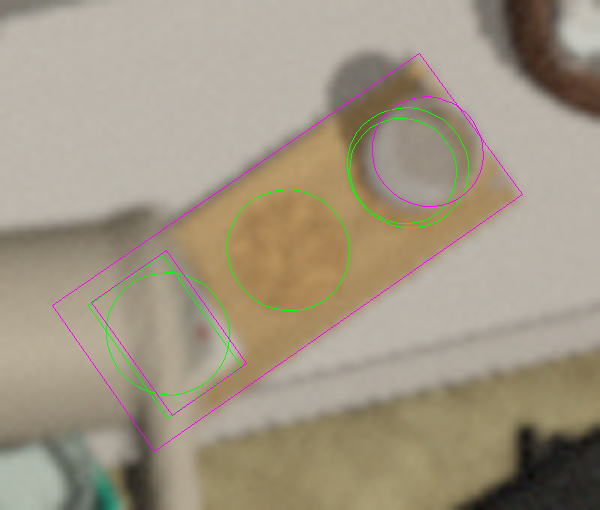

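>>> step_arm(
  moves=[
    [[18, -32, 0], [0, 0, 0], 62],
    [[18, -32, 0], [0, 0, 0], 62],
    [[18, -32, 0], [0, 0, 0], 62],
    [[18, -32, 0], [0, 0, 0], 62],
    [[0, 0, 0], [0, 0, -1], 62],
    [[0, 0, 0], [0, 0, -1], 62],
    [[0, 0, 0], [0, 0, -1], 62],
    [[0, 0, 0], [0, 0, -1], 62],
  ],
)

```text
time: 22.53
tool_pos: [0.4301, 0.2474, 0.1749]
tool_rot: [[0.495, 0.869, 0.0], [0.869, -0.495, -0.0], [-0.0, 0.0, -1.0]]
wrist_force: [-0.6, -0.7, 0.7]
opening: 0.0619
```

>>> step_arm(
  moves=[
    [[0, 0, 0], [0, 0, -1], 62],
    [[0, 0, 0], [0, 0, -1], 62],
    [[0, 0, 0], [0, 0, -1], 62],
    [[0, 0, 0], [0, 0, -1], 62],
    [[0, 0, 0], [0, 0, -1], 62],
    [[0, 0, 0], [0, 0, -1], 62],
    [[0, 0, 0], [0, 0, -1], 62],
    [[0, 0, 0], [0, 0, -1], 62],
  ],
)

```text
time: 23.2
tool_pos: [0.4303, 0.2471, 0.175]
tool_rot: [[-0.313, 0.95, 0.0], [0.95, 0.313, 0.0], [-0.0, 0.0, -1.0]]
wrist_force: [-0.2, 0.1, -0.0]
opening: 0.0623
```

>>> step_arm(
  moves=[
    [[0, 0, 0], [0, 0, -1], 62],
    [[0, 0, 0], [0, 0, -1], 62],
    [[0, 0, 0], [0, 0, -1], 62],
    [[0, 0, 0], [0, 0, 0], 62],
    [[0, 0, 0], [0, 0, 0], 62],
    [[0, 0, 0], [0, 0, 0], 62],
    [[0, 0, 0], [0, 0, 0], 62],
    [[0, 0, 0], [0, 0, 0], 62],
  ],
)

```text
time: 23.87
tool_pos: [0.43, 0.2475, 0.1748]
tool_rot: [[-0.586, 0.81, 0.0], [0.81, 0.586, 0.0], [0.0, 0.0, -1.0]]
wrist_force: [-0.5, -0.1, 0.2]
opening: 0.0619
```

```bash
python3 g.py .572 .423 .14 36;  python3 - <<'E'
from o import *
a=.628
im={n:snapshot(n) for n in("side","top")}
th=np.deg2rad(36)
S=[(rect(.505,-.0224,.012,.078,.052,th),(0,255,0)),(rect(.505,-.0224,.029,.078,.052,th),(255,0,255)),(circ(.605,-.16,.012,.031),(0,255,0)),(circ(.605,-.16,.072,.031),(255,0,255)),(rect(.555,-.0912,.012,.1,.26,th),(255,255,0))]
ov("side",im["side"],S,(320,130,400,210),8,"pics/r_s.png")
ov("top",im["top"],S,(340,165,440,250),7,"pics/r_t.png")
S=[(circ(.572,.423,0,.015),(0,255,0)),(circ(.572,.423,.038,.021),(255,0,255))]
ov("side",im["side"],S,(230,205,310,275),8,"pics/r_c.png")
ov("top",im["top"],S,(210,165,290,225),8,"pics/r_ct.png")
E
```

```text
t 23.87 pos [0.43   0.2475 0.1748] yaw 35.9 j [ 26.  -0.  90.   0.  90. -10.] F [-0.5 -0.1  0.2] open 61.9
turn [ 0.   -0.   -0.02] shift after turn mm [ 58.6 218.   34.8]
```

View pics/r_s.png

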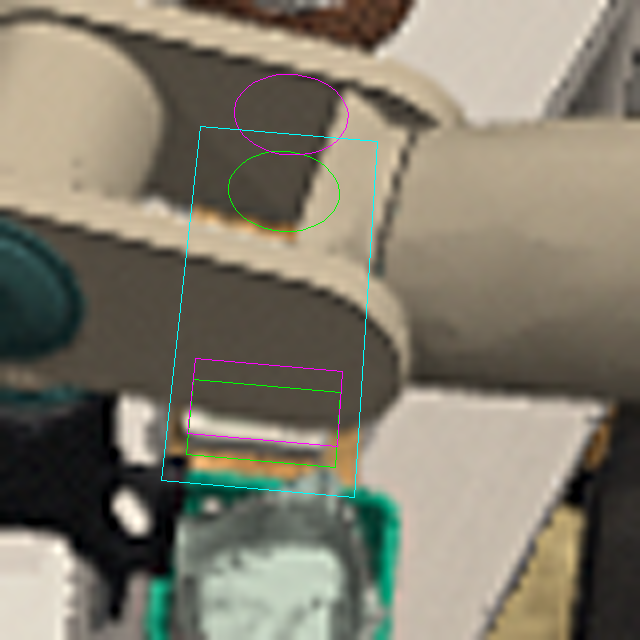

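View pics/r_t.png

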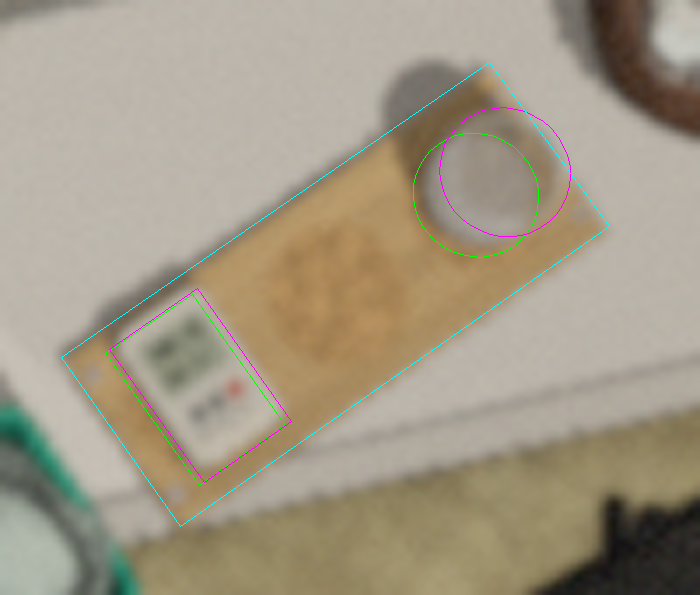

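View pics/r_c.png

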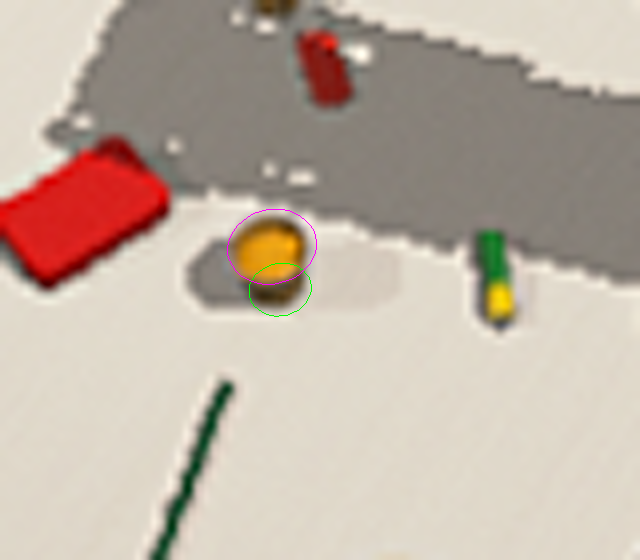

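View pics/r_ct.png

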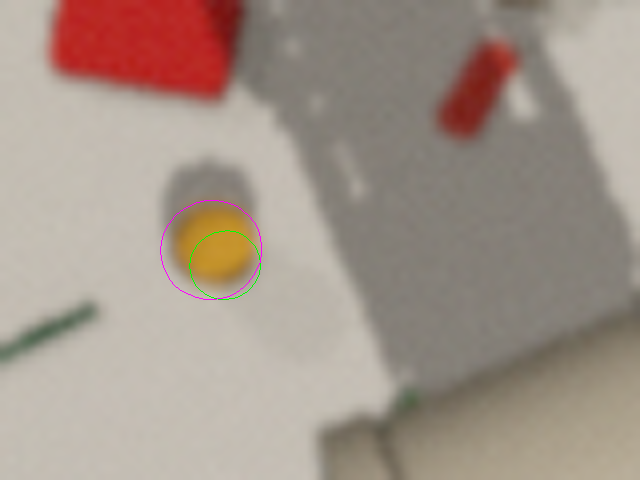

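>>> step_arm(
  moves=[
    [[9, 36, 0], [0, 0, 0], 62],
    [[9, 36, 0], [0, 0, 0], 62],
    [[9, 36, 0], [0, 0, 0], 62],
    [[10, 37, 0], [0, 0, 0], 62],
    [[10, 37, 0], [0, 0, 0], 62],
    [[10, 37, 20], [0, 0, 0], 62],
    [[0, 0, 30], [0, 0, 0], 62],
    [[0, 0, 35], [0, 0, 0], 62],
  ],
)

```text
time: 24.63
tool_pos: [0.5742, 0.4233, 0.0889]
tool_rot: [[-0.588, 0.809, 0.002], [0.809, 0.588, 0.001], [-0.0, 0.002, -1.0]]
wrist_force: [-0.4, -1.2, 1.0]
opening: 0.062
```

>>> step_arm(
  moves=[
    [[0, 0, 10], [0, 0, 0], 62],
    [[0, 0, 0], [0, 0, 0], 62],
    [[0, 0, 0], [0, 0, 0], 62],
    [[0, 0, 0], [0, 0, 0], 62],
    [[0, 0, 0], [0, 0, 0], 62],
    [[0, 0, 0], [0, 0, 0], 62],
    [[0, 0, 0], [0, 0, 0], 62],
    [[0, 0, 0], [0, 0, 0], 62],
  ],
)

```text
time: 25.3
tool_pos: [0.573, 0.4214, 0.0815]
tool_rot: [[-0.588, 0.809, 0.001], [0.809, 0.588, 0.001], [-0.0, 0.001, -1.0]]
wrist_force: [0.3, -0.7, -1.0]
opening: 0.0622
```

```bash
python3 g.py .574 .422 .008 36;  python3 - <<'E'
from o import *
im={n:snapshot(n) for n in("side","top")}
S=[(circ(.574,.422,0,.015),(0,255,0)),(circ(.574,.422,.038,.021),(255,0,255))]
ov("side",im["side"],S,(230,185,310,255),8,"pics/u_c.png")
ov("top",im["top"],S,(200,165,280,225),8,"pics/u_ct.png")
E
```

```text
t 25.3 pos [0.573  0.4214 0.0815] yaw 36.0 j [33. 38. 54.  0. 88. -3.] F [ 0.3 -0.7 -1. ] open 62.2
turn [ 0.01  0.   -0.  ] shift after turn mm [-0.1  1.1 73.5]
```

View pics/u_c.png

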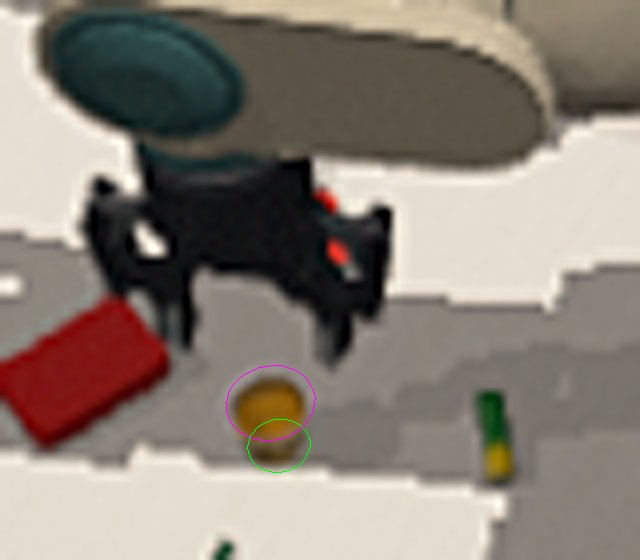

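View pics/u_ct.png

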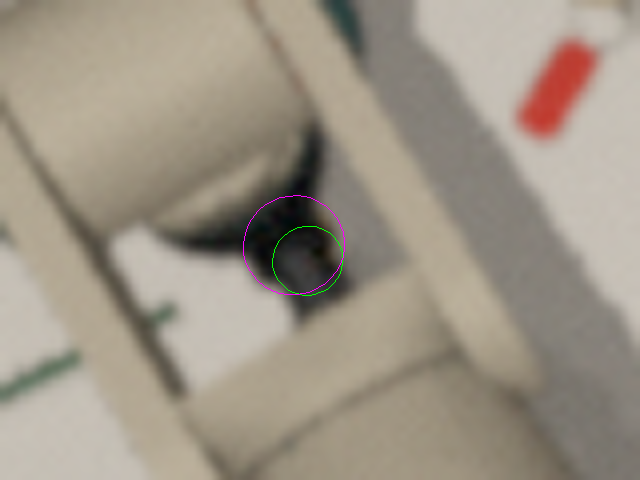

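>>> step_arm(
  moves=[
    [[0, 0, 20], [0, 0, 0], 62],
    [[0, 0, 25], [0, 0, 0], 62],
    [[0, 0, 18], [0, 0, 0], 62],
    [[0, 0, 9], [0, 0, 0], 62],
    [[0, 0, 0], [0, 0, 0], 62],
    [[0, 0, 0], [0, 0, 0], 55],
    [[0, 0, 0], [0, 0, 0], 48],
    [[0, 0, 0], [0, 0, 0], 44],
  ],
  grip_force=20,
)

```text
time: 26.07
tool_pos: [0.5737, 0.4219, 0.0107]
tool_rot: [[-0.588, 0.809, 0.003], [0.809, 0.588, 0.002], [-0.0, 0.003, -1.0]]
wrist_force: [0.2, -1.3, 0.3]
opening: 0.0442
```

>>> step_arm(
  moves=[
    [[0, 0, 0], [0, 0, 0], 40],
    [[0, 0, 0], [0, 0, 0], 36],
    [[0, 0, 0], [0, 0, 0], 36],
    [[0, 0, 0], [0, 0, 0], 36],
    [[0, 0, 0], [0, 0, 0], 36],
    [[0, 0, 0], [0, 0, 0], 36],
    [[0, 0, 0], [0, 0, 0], 36],
    [[0, 0, 0], [0, 0, 0], 36],
  ],
)

```text
time: 26.73
tool_pos: [0.5737, 0.4219, 0.0106]
tool_rot: [[-0.588, 0.809, 0.003], [0.809, 0.588, 0.002], [-0.0, 0.003, -1.0]]
wrist_force: [-0.1, 0.3, 5.8]
opening: 0.04
```

>>> step_arm(
  moves=[
    [[0, 0, -5], [0, 0, 0], 36],
    [[0, 0, -10], [0, 0, 0], 36],
    [[0, 0, -15], [0, 0, 0], 36],
    [[0, 0, -20], [0, 0, 0], 36],
    [[0, 0, -10], [0, 0, 0], 36],
    [[0, 0, 0], [0, 0, 0], 36],
    [[0, 0, 0], [0, 0, 0], 36],
    [[0, 0, 0], [0, 0, 0], 36],
  ],
)

```text
time: 27.4
tool_pos: [0.5724, 0.421, 0.0674]
tool_rot: [[-0.588, 0.809, -0.001], [0.809, 0.588, -0.001], [0.0, -0.002, -1.0]]
wrist_force: [-0.6, -0.7, -0.3]
opening: 0.0404
```

```bash
python3 g.py .42 .22 .18 36;  python3 - <<'E'
from o import *
im=snapshot("side")
ov("side",im,[],(230,185,310,255),8,"pics/v_c.png")
E
```

```text
t 27.4 pos [0.5724 0.421  0.0674] yaw 36.0 j [33. 39. 55.  0. 87. -3.] F [-0.6 -0.7 -0.3] open 40.4
turn [-0.01 -0.   -0.  ] shift after turn mm [ -73.  -241.4 -112.6]
```

View pics/v_c.png

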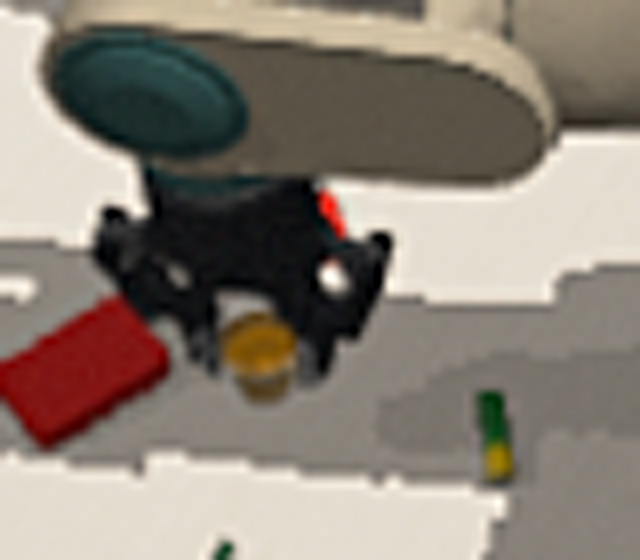

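>>> step_arm(
  moves=[
    [[-3, -10, -15], [0, 0, 0], 36],
    [[-8, -25, -25], [0, 0, 0], 36],
    [[-8, -25, -25], [0, 0, 0], 36],
    [[-9, -30, -20], [0, 0, 0], 36],
    [[-9, -30, -15], [0, 0, 0], 36],
    [[-9, -30, -10], [0, 0, 0], 36],
    [[-9, -30, 0], [0, 0, 0], 36],
    [[-9, -30, 0], [0, 0, 0], 36],
  ],
)

```text
time: 28.12
tool_pos: [0.4394, 0.2449, 0.1781]
tool_rot: [[-0.588, 0.809, -0.0], [0.809, 0.588, -0.0], [0.0, -0.0, -1.0]]
wrist_force: [0.4, -0.1, -0.2]
opening: 0.04
```

>>> step_arm(
  moves=[
    [[-9, -25, 0], [0, 0, 0], 36],
    [[-20, -15, 0], [0, 0, 0], 36],
    [[-30, -12, 0], [0, 0, 0], 36],
    [[-30, -12, 0], [0, 0, 0], 36],
    [[-30, -12, 0], [0, 0, 0], 36],
    [[-30, -12, 0], [0, 0, 0], 36],
    [[-30, -12, 0], [0, 0, 0], 36],
    [[-30, -12, 0], [0, 0, 0], 36],
  ],
)

```text
time: 28.78
tool_pos: [0.4724, 0.0096, 0.1775]
tool_rot: [[-0.588, 0.809, -0.002], [0.809, 0.588, 0.0], [0.001, -0.001, -1.0]]
wrist_force: [-0.1, 0.2, 0.4]
opening: 0.0402
```

```bash
python3 g.py .555 -.0912 .18 36
```

```text
t 28.78 pos [0.4724 0.0096 0.1775] yaw 36.0 j [ -3.  -4.  94.   0.  91. -39.] F [-0.1  0.2  0.4] open 40.2
turn [-0.01 -0.01 -0.  ] shift after turn mm [-130.1    7.6   -2.5]
```

>>> step_arm(
  moves=[
    [[-25, 1, 0], [0, 0, 0], 36],
    [[-25, 1, 0], [0, 0, 0], 36],
    [[-25, 1, 0], [0, 0, 0], 36],
    [[-20, 1, 0], [0, 0, 0], 36],
    [[-15, 0, 0], [0, 0, 0], 36],
    [[-10, 0, 0], [0, 0, 0], 36],
    [[0, 0, 0], [0, 0, 0], 36],
    [[0, 0, 0], [0, 0, 0], 36],
  ],
)

```text
time: 29.45
tool_pos: [0.5461, -0.0834, 0.1777]
tool_rot: [[-0.587, 0.809, -0.002], [0.809, 0.587, 0.001], [0.001, -0.001, -1.0]]
wrist_force: [0.8, 0.4, -0.8]
opening: 0.0405
```

```bash
python3 g.py .555 -.0912 .09 36; python3 - <<'E'
from o import *
ov("side",snapshot("side"),[],(310,100,400,175),8,"pics/w_s.png")
E
```

```text
t 29.45 pos [ 0.5461 -0.0834  0.1777] yaw 36.0 j [-13.   9.  80.   0.  91. -48.] F [ 0.8  0.4 -0.8] open 40.5
turn [-0.01 -0.01 -0.01] shift after turn mm [-11.6   2.6  87.7]
```

View pics/w_s.png

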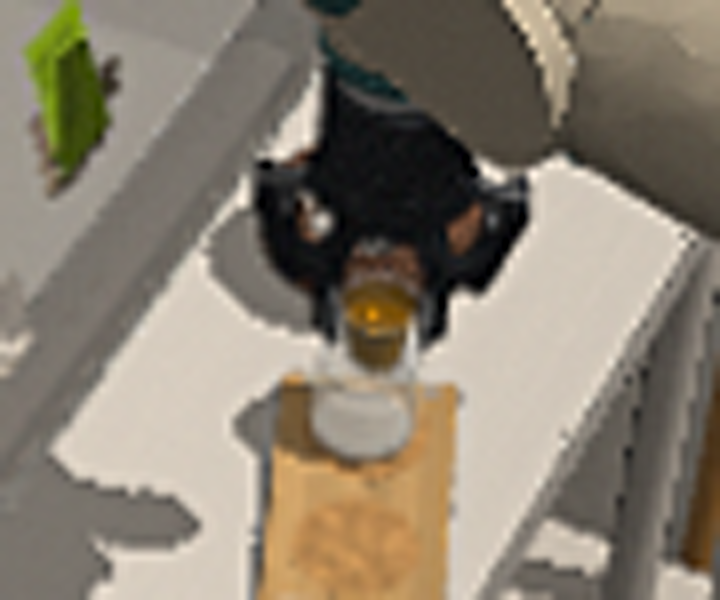

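>>> step_arm(
  moves=[
    [[-6, 1, 0], [0, 0, 0], 36],
    [[-5, 1, 10], [0, 0, 0], 36],
    [[0, 0, 25], [0, 0, 0], 36],
    [[0, 0, 30], [0, 0, 0], 36],
    [[0, 0, 30], [0, 0, 0], 36],
    [[0, 0, 20], [0, 0, 0], 36],
    [[0, 0, 10], [0, 0, 0], 36],
    [[0, 0, 0], [0, 0, 0], 36],
  ],
)

```text
time: 30.17
tool_pos: [0.5529, -0.0908, 0.0504]
tool_rot: [[-0.588, 0.809, -0.005], [0.809, 0.588, 0.001], [0.004, -0.003, -1.0]]
wrist_force: [0.2, -0.2, -1.0]
opening: 0.0403
```

```bash
python3 g.py .555 -.0912 .0226 36; python3 - <<'E'
from o import *
S=[(circ(.555,-.0912,.012+.03,.015),(0,255,0)),(circ(.555,-.0912,.05+.03,.021),(255,0,255))]
ov("side",snapshot("side"),S,(310,120,400,195),8,"pics/x_s.png")
E
```

```text
t 30.17 pos [ 0.5529 -0.0908  0.0504] yaw 36.0 j [-13.  17.  86.   0.  77. -49.] F [ 0.2 -0.2 -1. ] open 40.3
turn [-0.03 -0.04  0.  ] shift after turn mm [-1.6  1.4 27.8]
```

View pics/x_s.png

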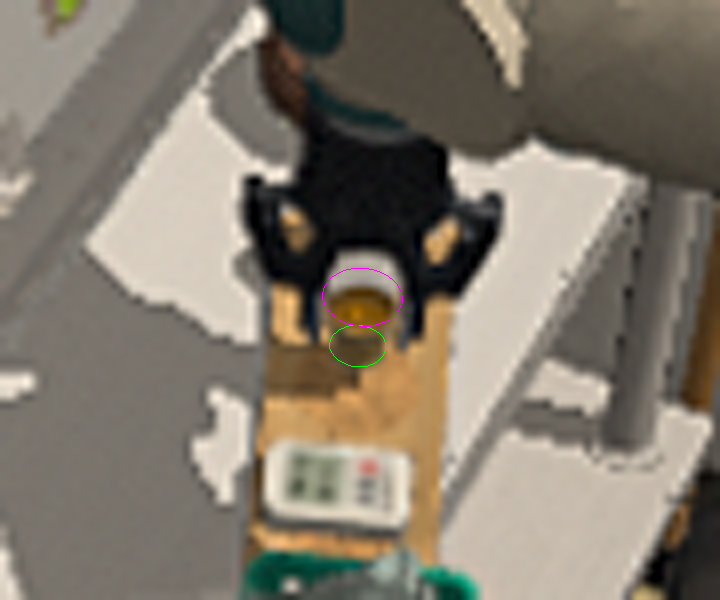

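>>> step_arm(
  moves=[
    [[-1, 1, 10], [0, 0, 0], 36],
    [[0, 0, 8], [0, 0, 0], 36],
    [[0, 0, 5], [0, 0, 0], 36],
    [[0, 0, 2], [0, 0, 0], 36],
    [[0, 0, 1], [0, 0, 0], 36],
    [[0, 0, 1], [0, 0, 0], 36],
    [[0, 0, 0], [0, 0, 0], 36],
    [[0, 0, 0], [0, 0, 0], 36],
  ],
)

```text
time: 30.88
tool_pos: [0.5561, -0.0916, 0.0268]
tool_rot: [[-0.588, 0.809, 0.001], [0.809, 0.588, -0.0], [-0.0, 0.0, -1.0]]
wrist_force: [-0.0, 0.2, -0.4]
opening: 0.0401
```

>>> step_arm(
  moves=[
    [[0, 0, 1], [0, 0, 0], 36],
    [[0, 0, 1], [0, 0, 0], 36],
    [[0, 0, 1], [0, 0, 0], 36],
    [[0, 0, 1], [0, 0, 0], 36],
    [[0, 0, 0], [0, 0, 0], 36],
    [[0, 0, 0], [0, 0, 0], 36],
    [[0, 0, 0], [0, 0, 0], 36],
    [[0, 0, 0], [0, 0, 0], 36],
  ],
)

```text
time: 31.55
tool_pos: [0.5561, -0.0916, 0.0227]
tool_rot: [[-0.588, 0.809, 0.0], [0.809, 0.588, -0.0], [-0.0, 0.0, -1.0]]
wrist_force: [-0.8, 0.1, 3.2]
opening: 0.04
```

Contact at the expected height. Releasing the cup.

>>> step_arm(
  moves=[
    [[0, 0, 0], [0, 0, 0], 40],
    [[0, 0, 0], [0, 0, 0], 42],
    [[0, 0, 0], [0, 0, 0], 45],
    [[0, 0, 0], [0, 0, 0], 50],
    [[0, 0, 0], [0, 0, 0], 56],
    [[0, 0, 0], [0, 0, 0], 60],
    [[0, 0, 0], [0, 0, 0], 60],
    [[0, 0, 0], [0, 0, 0], 60],
  ],
)

```text
time: 32.22
tool_pos: [0.5559, -0.0915, 0.0224]
tool_rot: [[-0.588, 0.809, 0.0], [0.809, 0.588, 0.0], [0.0, 0.0, -1.0]]
wrist_force: [0.6, -0.3, -0.5]
opening: 0.06
```

>>> step_arm(
  moves=[
    [[0, 0, -10], [0, 0, 0], 60],
    [[0, 0, -20], [0, 0, 0], 60],
    [[0, 0, -30], [0, 0, 0], 60],
    [[0, 0, -35], [0, 0, 0], 60],
    [[0, 0, -35], [0, 0, 0], 60],
    [[0, 0, -25], [0, 0, 0], 60],
    [[20, -2, 0], [0, 0, 0], 60],
    [[35, -3, 0], [0, 0, 0], 60],
  ],
)

```text
time: 32.88
tool_pos: [0.5209, -0.0513, 0.1805]
tool_rot: [[-0.585, 0.811, 0.005], [0.811, 0.585, -0.001], [-0.004, 0.004, -1.0]]
wrist_force: [0.7, 0.5, -0.1]
opening: 0.0597
```

>>> step_arm(
  moves=[
    [[36, -2, 0], [0, 0, 0], 60],
    [[36, 0, 0], [0, 0, 0], 60],
    [[36, 14, 0], [0, 0, 0], 60],
    [[36, 14, 0], [0, 0, 0], 60],
    [[36, 14, 0], [0, 0, 0], 60],
    [[36, 14, 0], [0, 0, 0], 60],
    [[30, 10, 0], [0, 0, 0], 60],
    [[0, 0, 0], [0, 0, 0], 60],
  ],
)

```text
time: 33.55
tool_pos: [0.4251, 0.191, 0.1785]
tool_rot: [[-0.592, 0.806, 0.001], [0.806, 0.592, 0.002], [0.001, 0.002, -1.0]]
wrist_force: [0.4, -0.2, -0.2]
opening: 0.0601
```

```bash
python3 g.py .4095 .2885 .10 36; cat > chk.py <<'E'
from o import *
import sys
tag=sys.argv[1];th=np.deg2rad(36)
im={n:snapshot(n) for n in("side","top")}
G=(0,255,0);M=(255,0,255)
S=[(rect(.505,-.0224,.012,.078,.052,th),G),(rect(.505,-.0224,.029,.078,.052,th),M),(circ(.605,-.16,.012,.031),G),(circ(.605,-.16,.072,.031),M),(rect(.555,-.0912,.012,.1,.26,th),(255,255,0)),(circ(.555,-.0912,.012,.015),G),(circ(.555,-.0912,.05,.021),M)]
ov("side",im["side"],S,(320,120,400,210),8,f"pics/{tag}_s.png")
ov("top",im["top"],S,(340,165,440,250),7,f"pics/{tag}_t.png")
x,y=map(float,sys.argv[2:4])
S=[(circ(x,y,0,.033),G),(circ(x,y,.007,.033),G),(circ(x,y,.03,.01),M)]
ov("side",im["side"],S,(290,215,350,275),9,f"pics/{tag}_ls.png")
ov("top",im["top"],S,(245,215,305,275),9,f"pics/{tag}_lt.png")
E
python3 chk.py y .4095 .2885
```

```text
t 33.55 pos [0.4251 0.191  0.1785] yaw 36.3 j [ 20.  -5.  95.   0.  91. -17.] F [ 0.4 -0.2 -0.2] open 60.1
turn [ 0.02 -0.01  0.05] shift after turn mm [88.  44.7 78.5]
```

View pics/y_s.png

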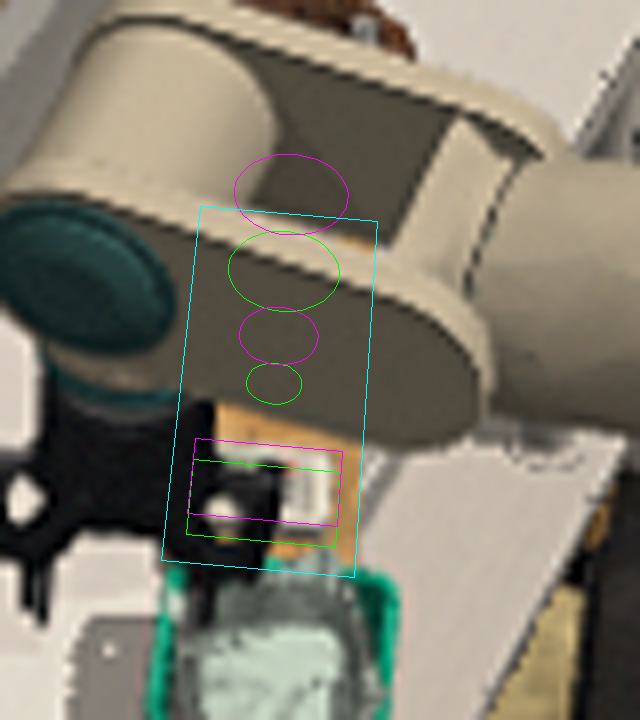

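View pics/y_t.png

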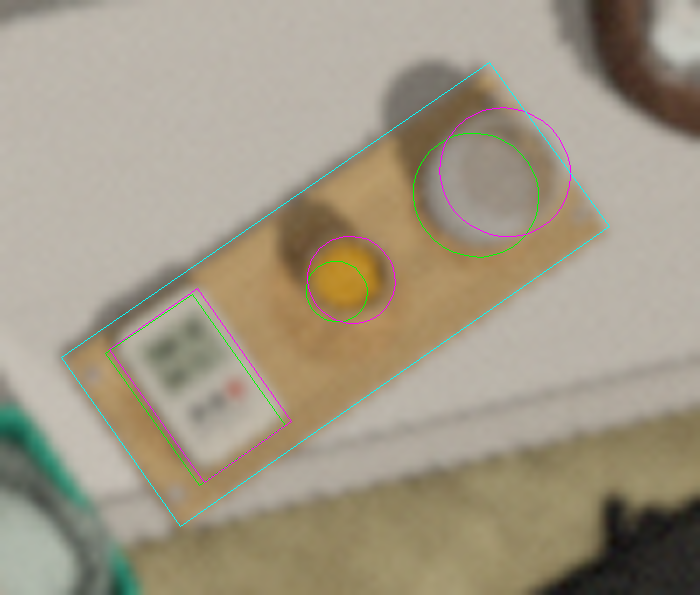

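View pics/y_ls.png

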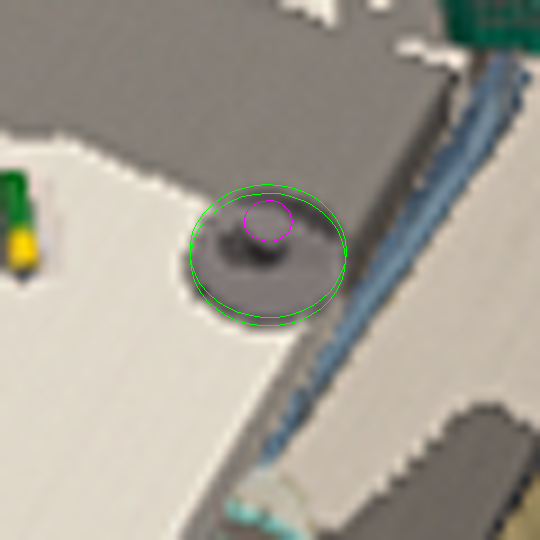

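View pics/y_lt.png

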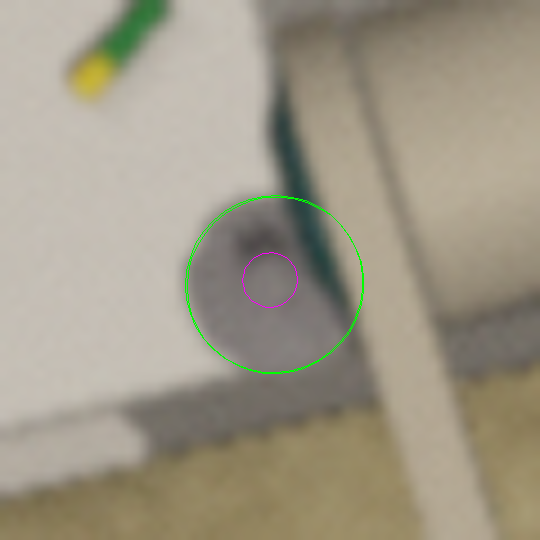

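>>> step_arm(
  moves=[
    [[22, 11, 0], [0, 0, 0], 45],
    [[30, 15, 0], [0, 0, 0.05], 45],
    [[26, 14, 10], [0, 0, 0], 45],
    [[10, 5, 20], [0, 0, 0], 45],
    [[0, 0, 30], [0, 0, 0], 45],
    [[0, 0, 30], [0, 0, 0], 45],
    [[0, 0, 20], [0, 0, 0], 45],
    [[0, 0, 10], [0, 0, 0], 45],
  ],
)

```text
time: 34.32
tool_pos: [0.411, 0.2825, 0.0546]
tool_rot: [[-0.582, 0.813, -0.004], [0.813, 0.582, -0.002], [0.0, -0.005, -1.0]]
wrist_force: [1.1, -1.3, 0.2]
opening: 0.0454
```

>>> step_arm(
  moves=[
    [[0, 0, 0], [0, 0, 0], 45],
    [[0, 0, 0], [0, 0, 0], 45],
    [[0, 0, 0], [0, 0, 0], 45],
    [[0, 0, 0], [0, 0, 0], 45],
    [[0, 0, 0], [0, 0, 0], 45],
    [[0, 0, 0], [0, 0, 0], 45],
    [[0, 0, 0], [0, 0, 0], 45],
    [[0, 0, 0], [0, 0, 0], 45],
  ],
)

```text
time: 34.98
tool_pos: [0.4118, 0.2845, 0.0577]
tool_rot: [[-0.583, 0.812, 0.0], [0.812, 0.583, 0.0], [0.0, 0.001, -1.0]]
wrist_force: [-0.2, 0.3, 0.1]
opening: 0.045
```

```bash
python3 g.py .4095 .2885 .0115 36;python3 chk.py z .4095 .2885
```

```text
t 34.98 pos [0.4118 0.2845 0.0577] yaw 35.7 j [30.  7. 97.  0. 77. -5.] F [-0.2  0.3  0.1] open 45.0
turn [ 0.   -0.   -0.05] shift after turn mm [ 4.6  0.5 46.2]
```

View pics/z_ls.png

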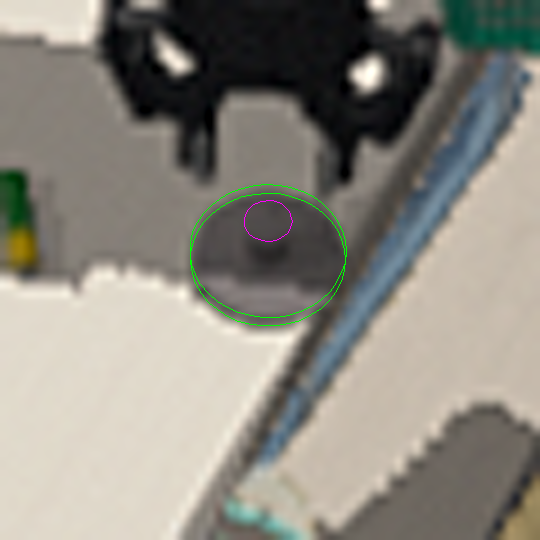

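View pics/z_s.png

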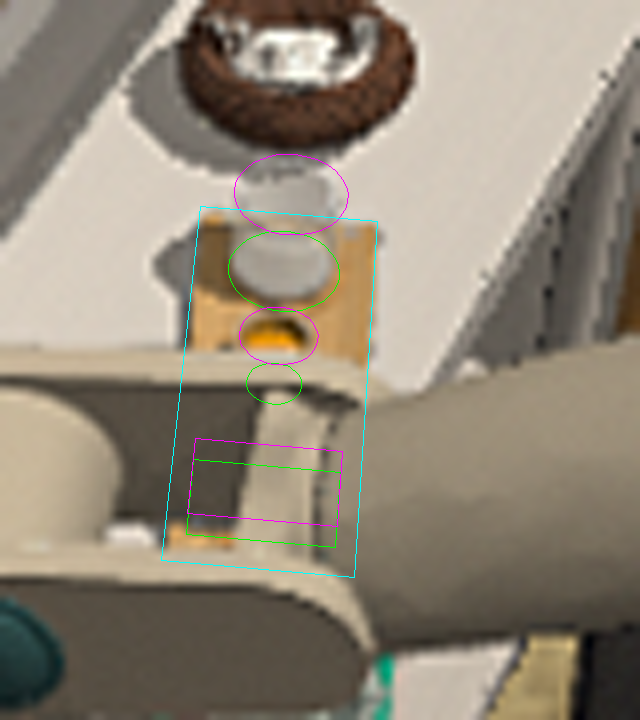

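>>> step_arm(
  moves=[
    [[4, 0, 12], [0, 0, 0], 45],
    [[0, 0, 15], [0, 0, 0], 45],
    [[0, 0, 12], [0, 0, 0], 45],
    [[0, 0, 6], [0, 0, 0], 45],
    [[0, 0, 1], [0, 0, 0], 45],
    [[0, 0, 0], [0, 0, 0], 45],
    [[0, 0, 0], [0, 0, 0], 35],
    [[0, 0, 0], [0, 0, 0], 25],
  ],
)

```text
time: 35.75
tool_pos: [0.4099, 0.2879, 0.0122]
tool_rot: [[-0.583, 0.812, 0.001], [0.812, 0.583, 0.001], [-0.0, 0.001, -1.0]]
wrist_force: [0.1, -0.1, -0.1]
opening: 0.0252
```

>>> step_arm(
  moves=[
    [[0, 0, 0], [0, 0, 0], 18],
    [[0, 0, 0], [0, 0, 0], 12],
    [[0, 0, 0], [0, 0, 0], 12],
    [[0, 0, 0], [0, 0, 0], 12],
    [[0, 0, 0], [0, 0, 0], 12],
    [[0, 0, 0], [0, 0, 0], 12],
    [[0, 0, 0], [0, 0, 0], 12],
    [[0, 0, 0], [0, 0, 0], 12],
  ],
  grip_force=30,
)

```text
time: 36.42
tool_pos: [0.4099, 0.2879, 0.0123]
tool_rot: [[-0.583, 0.812, 0.001], [0.812, 0.583, 0.001], [-0.0, 0.002, -1.0]]
wrist_force: [-1.1, 0.1, 4.8]
opening: 0.017
```

>>> step_arm(
  moves=[
    [[0, 0, -10], [0, 0, 0], 12],
    [[0, 0, -20], [0, 0, 0], 12],
    [[0, 0, -30], [0, 0, 0], 12],
    [[0, 0, -30], [0, 0, 0], 12],
    [[0, 0, -10], [0, 0, 0], 12],
    [[0, 0, 0], [0, 0, 0], 12],
    [[0, 0, 0], [0, 0, 0], 12],
    [[0, 0, 0], [0, 0, 0], 12],
  ],
)

```text
time: 37.08
tool_pos: [0.4085, 0.2871, 0.1095]
tool_rot: [[-0.583, 0.812, -0.003], [0.812, 0.583, -0.002], [0.0, -0.003, -1.0]]
wrist_force: [-0.8, -0.9, -0.9]
opening: 0.0168
```

```bash
python3 g.py .43 .2 .2 36;python3 - <<'E'
from h import *
p=robot.read_state()["tool_pos"];G=(0,255,0);M=(255,0,255);z=p[2]-.0115
S=[(circ(p[0],p[1],z,.033),G),(circ(p[0],p[1],z+.007,.033),G)]
ov("side",snapshot("side"),S,(285,195,345,255),10,"pics/aa_s.png")
ov("top",snapshot("top"),S,(245,215,305,275),9,"pics/aa_t.png")
E
```

```text
t 37.08 pos [0.4085 0.2871 0.1095] yaw 35.7 j [31.  3. 94.  0. 83. -5.] F [-0.8 -0.9 -0.9] open 16.8
turn [-0.03 -0.   -0.05] shift after turn mm [-83.1 -33.7 -90.5]
```

View pics/aa_s.png

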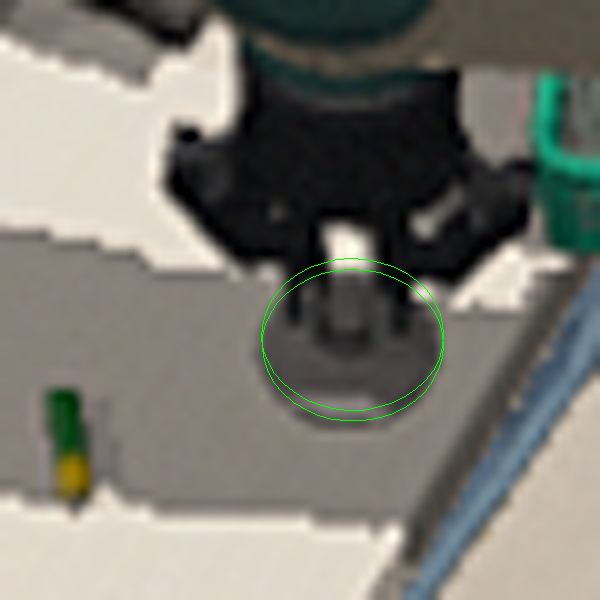

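View pics/aa_t.png

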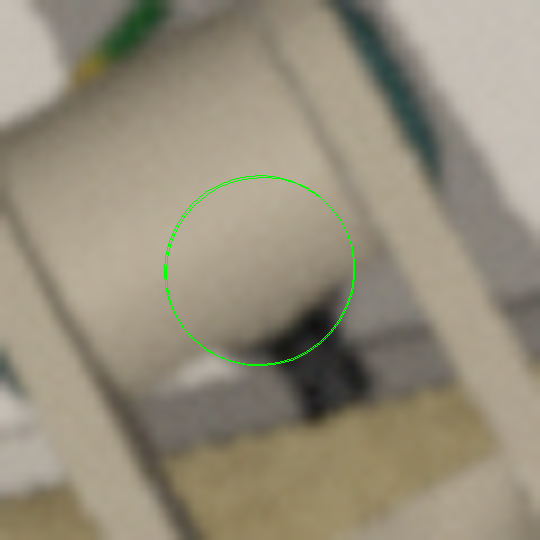

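>>> step_arm(
  moves=[
    [[-10, -5, -25], [0, 0, 0], 12],
    [[-20, -9, -30], [0, 0, -0.05], 12],
    [[-30, -13, -25], [0, 0, 0], 12],
    [[-31, -13, 0], [0, 0, 0], 12],
    [[-32, -14, 0], [0, 0, 0], 12],
    [[-32, -14, 0], [0, 0, 0], 12],
    [[-32, -14, 0], [0, 0, 0], 12],
    [[-32, -14, 0], [0, 0, 0], 12],
  ],
)

```text
time: 37.85
tool_pos: [0.4598, 0.0523, 0.1902]
tool_rot: [[-0.588, 0.809, -0.002], [0.809, 0.588, -0.0], [0.001, -0.002, -1.0]]
wrist_force: [1.0, 0.6, -0.6]
opening: 0.0169
```

>>> step_arm(
  moves=[
    [[-32, -14, 0], [0, 0, 0], 12],
    [[-25, -10, 0], [0, 0, 0], 12],
    [[-30, 2, 0], [0, 0, 0], 12],
    [[-30, 2, 0], [0, 0, 0], 12],
    [[-30, 2, 0], [0, 0, 0], 12],
    [[-30, 2, 0], [0, 0, 0], 12],
    [[-30, 2, 0], [0, 0, 0], 12],
    [[-20, 2, 0], [0, 0, 0], 12],
  ],
)

```text
time: 38.52
tool_pos: [0.5845, -0.1389, 0.1893]
tool_rot: [[-0.587, 0.81, -0.003], [0.81, 0.587, 0.0], [0.002, -0.002, -1.0]]
wrist_force: [-0.3, 0.9, -0.7]
opening: 0.0168
```

```bash
python3 g.py .605 -.16 .15 36
```

```text
t 38.52 pos [ 0.5845 -0.1389  0.1893] yaw 35.9 j [-17.  16.  70.  -0.  94. -53.] F [-0.3  0.9 -0.7] open 16.8
turn [-0.02 -0.02 -0.02] shift after turn mm [-29.2   4.2  39.3]
```

>>> step_arm(
  moves=[
    [[-12, 2, 0], [0, 0, 0], 12],
    [[-10, 2, 0], [0, 0, 0], 12],
    [[0, 0, 15], [0, 0, 0], 12],
    [[0, 0, 25], [0, 0, 0], 12],
    [[0, 0, 20], [0, 0, 0], 12],
    [[0, 0, 10], [0, 0, 0], 12],
    [[0, 0, 0], [0, 0, 0], 12],
    [[0, 0, 0], [0, 0, 0], 12],
  ],
)

```text
time: 39.18
tool_pos: [0.5998, -0.1521, 0.1209]
tool_rot: [[-0.588, 0.809, -0.001], [0.809, 0.588, 0.001], [0.001, -0.001, -1.0]]
wrist_force: [-0.5, -0.5, -0.1]
opening: 0.017
```

```bash
python3 g.py .605 -.16 .0843 36;python3 - <<'E'
from h import *
p=robot.read_state()["tool_pos"];G=(0,255,0);M=(255,0,255);z=p[2]-.0123
S=[(circ(p[0],p[1],z,.033),G),(circ(p[0],p[1],z+.007,.033),G),(circ(.605,-.16,.012,.031),M),(circ(.605,-.16,.072,.031),M)]
ov("side",snapshot("side"),S,(325,100,395,165),9,"pics/ab_s.png")
ov("top",snapshot("top"),S,(380,150,450,215),9,"pics/ab_t.png")
ov("side",snapshot("side"),[],(325,100,395,165),9,"pics/ab_s2.png")
E
```

```text
t 39.18 pos [ 0.5998 -0.1521  0.1209] yaw 36.0 j [-18.  21.  72.   0.  87. -54.] F [-0.5 -0.5 -0.1] open 17.0
turn [-0.01 -0.01 -0.  ] shift after turn mm [-9.4 -0.5 36.6]
```

View pics/ab_s.png

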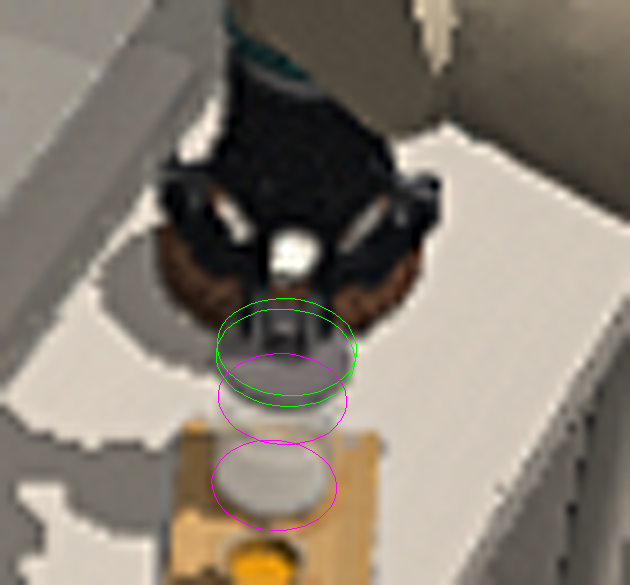

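View pics/ab_s2.png

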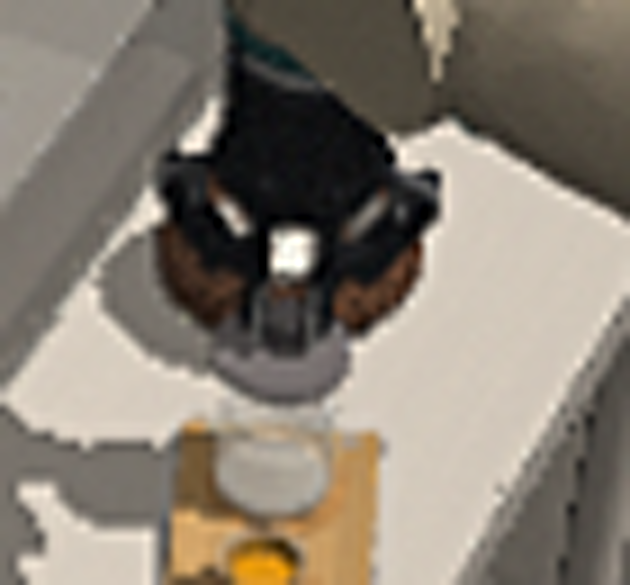

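>>> step_arm(
  moves=[
    [[-5, 0, 0], [0, 0, 0], 12],
    [[-5, 0, 5], [0, 0, 0], 12],
    [[0, 0, 10], [0, 0, 0], 12],
    [[0, 0, 10], [0, 0, 0], 12],
    [[0, 0, 4], [0, 0, 0], 12],
    [[0, 0, 0], [0, 0, 0], 12],
    [[0, 0, 0], [0, 0, 0], 12],
    [[0, 0, 0], [0, 0, 0], 12],
  ],
)

```text
time: 40.0
tool_pos: [0.6061, -0.1602, 0.0927]
tool_rot: [[-0.588, 0.809, 0.0], [0.809, 0.588, -0.0], [-0.0, 0.0, -1.0]]
wrist_force: [-1.3, 0.3, -0.9]
opening: 0.017
```

```bash
python3 g.py .605 -.16 .0843 36;python3 - <<'E'
from h import *
ov("side",snapshot("side"),[],(325,100,395,165),9,"pics/ac_s.png")
ov("top",snapshot("top"),[],(380,150,450,215),9,"pics/ac_t.png")
E
```

```text
t 40.0 pos [ 0.6061 -0.1602  0.0927] yaw 36.0 j [-18.  24.  72.   0.  84. -54.] F [-1.3  0.3 -0.9] open 17.0
turn [ 0.  0. -0.] shift after turn mm [ 0.8 -0.7  8.4]
```

View pics/ac_s.png

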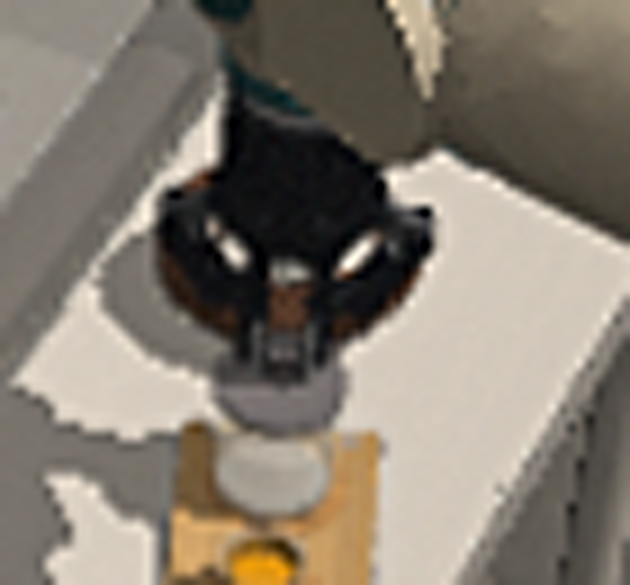

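View pics/ac_t.png

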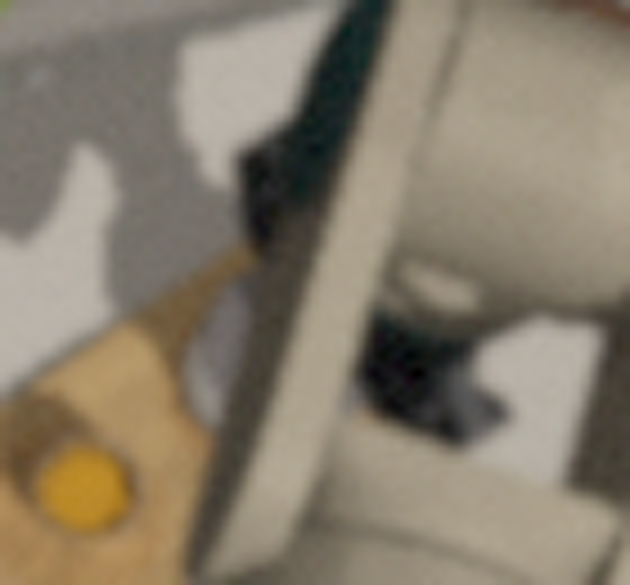

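>>> step_arm(
  moves=[
    [[0, 0, 3], [0, 0, 0], 12],
    [[0, 0, 2], [0, 0, 0], 12],
    [[0, 0, 1], [0, 0, 0], 12],
    [[0, 0, 1], [0, 0, 0], 12],
    [[0, 0, 0], [0, 0, 0], 12],
    [[0, 0, 0], [0, 0, 0], 12],
    [[0, 0, 0], [0, 0, 0], 12],
    [[0, 0, 0], [0, 0, 0], 12],
  ],
)

```text
time: 40.77
tool_pos: [0.606, -0.1603, 0.0856]
tool_rot: [[-0.588, 0.809, 0.0], [0.809, 0.588, 0.0], [-0.0, 0.0, -1.0]]
wrist_force: [-0.1, -0.1, 0.2]
opening: 0.0171
```

>>> step_arm(
  moves=[
    [[0, 0, 0.5], [0, 0, 0], 12],
    [[0, 0, 0.5], [0, 0, 0], 12],
    [[0, 0, 0], [0, 0, 0], 12],
    [[0, 0, 0], [0, 0, 0], 12],
    [[0, 0, 0], [0, 0, 0], 12],
    [[0, 0, 0], [0, 0, 0], 12],
    [[0, 0, 0], [0, 0, 0], 12],
    [[0, 0, 0], [0, 0, 0], 12],
  ],
)

```text
time: 41.43
tool_pos: [0.6059, -0.1603, 0.0844]
tool_rot: [[-0.588, 0.809, 0.0], [0.809, 0.588, 0.0], [0.0, 0.0, -1.0]]
wrist_force: [-0.3, -0.2, -0.2]
opening: 0.0166
```

>>> step_arm(
  moves=[
    [[0, 0, 0.5], [0, 0, 0], 12],
    [[0, 0, 0.5], [0, 0, 0], 12],
    [[0, 0, 0], [0, 0, 0], 12],
    [[0, 0, 0], [0, 0, 0], 12],
    [[0, 0, 0], [0, 0, 0], 12],
    [[0, 0, 0], [0, 0, 0], 12],
    [[0, 0, 0], [0, 0, 0], 12],
    [[0, 0, 0], [0, 0, 0], 12],
  ],
)

```text
time: 42.1
tool_pos: [0.6063, -0.1604, 0.0844]
tool_rot: [[-0.588, 0.809, 0.001], [0.809, 0.588, -0.0], [-0.001, 0.001, -1.0]]
wrist_force: [-2.1, 0.3, 6.0]
opening: 0.017
```

Contact with the rim at 0.0844, as predicted. Releasing symmetrically and lifting.

>>> step_arm(
  moves=[
    [[0, 0, -0.5], [0, 0, 0], 14],
    [[0, 0, 0], [0, 0, 0], 18],
    [[0, 0, 0], [0, 0, 0], 22],
    [[0, 0, 0], [0, 0, 0], 28],
    [[0, 0, 0], [0, 0, 0], 34],
    [[0, 0, 0], [0, 0, 0], 40],
    [[0, 0, 0], [0, 0, 0], 40],
    [[0, 0, 0], [0, 0, 0], 40],
  ],
)

```text
time: 42.77
tool_pos: [0.6059, -0.1603, 0.0838]
tool_rot: [[-0.588, 0.809, -0.0], [0.809, 0.588, 0.0], [0.0, -0.0, -1.0]]
wrist_force: [0.3, -0.6, -0.1]
opening: 0.0401
```

>>> step_arm(
  moves=[
    [[0, 0, -8], [0, 0, 0], 40],
    [[0, 0, -15], [0, 0, 0], 40],
    [[0, 0, -25], [0, 0, 0], 40],
    [[0, 0, -30], [0, 0, 0], 40],
    [[0, 0, -25], [0, 0, 0], 40],
    [[30, -3, 0], [0, 0, 0], 40],
    [[36, -3, 0], [0, 0, 0], 40],
    [[36, -3, 0], [0, 0, 0], 40],
  ],
)

```text
time: 43.43
tool_pos: [0.5381, -0.0826, 0.1878]
tool_rot: [[-0.587, 0.81, 0.001], [0.81, 0.587, -0.0], [-0.001, 0.001, -1.0]]
wrist_force: [0.4, 0.8, -0.8]
opening: 0.04
```

>>> step_arm(
  moves=[
    [[36, -3, 0], [0, 0, 0], 40],
    [[36, -3, 0], [0, 0, 0], 40],
    [[36, 14, 0], [0, 0, 0], 40],
    [[36, 14, 0], [0, 0, 0], 40],
    [[36, 14, 0], [0, 0, 0], 40],
    [[36, 14, 0], [0, 0, 0], 40],
    [[36, 14, 0], [0, 0, 0], 40],
    [[36, 14, 0], [0, 0, 0], 40],
  ],
)

```text
time: 44.1
tool_pos: [0.4319, 0.1975, 0.188]
tool_rot: [[-0.588, 0.809, 0.002], [0.809, 0.588, 0.001], [-0.0, 0.002, -1.0]]
wrist_force: [0.6, -0.9, -0.2]
opening: 0.0404
```

>>> step_arm(
  moves=[
    [[30, 20, 0], [0, 0, 0], 40],
    [[30, 20, 0], [0, 0, 0], 40],
    [[30, 10, 0], [0, 0, 0], 40],
    [[0, 0, 0], [0, 0, 0], 40],
    [[0, 0, 0], [0, 0, 0], 40],
    [[0, 0, 0], [0, 0, 0], 40],
    [[0, 0, 0], [0, 0, 0], 40],
    [[0, 0, 0], [0, 0, 0], 40],
  ],
)

```text
time: 44.77
tool_pos: [0.4206, 0.297, 0.1872]
tool_rot: [[-0.586, 0.81, 0.0], [0.81, 0.586, 0.0], [-0.0, 0.0, -1.0]]
wrist_force: [0.1, -0.6, 0.1]
opening: 0.04
```

```bash
python3 g.py .605 -.16 .0843 36;python3 - <<'E'
from h import *
th=np.deg2rad(36);G=(0,255,0);M=(255,0,255)
S=[(rect(.505,-.0224,.012,.078,.052,th),G),(rect(.505,-.0224,.029,.078,.052,th),M),(circ(.605,-.16,.012,.031),G),(circ(.605,-.16,.072,.033),M),(circ(.605,-.16,.102,.010),M),(rect(.555,-.0912,.012,.1,.26,th),(255,255,0)),(circ(.555,-.0912,.012,.015),G),(circ(.555,-.0912,.05,.021),M)]
for n,b in (("side",(320,115,400,210)),("top",(345,150,445,245))):
    im=snapshot(n); ov(n,im,S,b,6,f"pics/ad_{n}.png"); ov(n,im,[],b,6,f"pics/ad_{n}2.png")
    for t in("jar","cup","thermometer","jar_lid"):
        for m in mark_of(n,t)[:4]:
            z={"jar":.012,"cup":.012,"thermometer":.012,"jar_lid":.072}[t]
            X=onz(n,m["uv"],z); d=X[:2]-[.555,-.0912]
            if np.linalg.norm(d)<.2: print(n,t,round(m["confidence"],2),"board xy mm",np.round([d@[np.cos(th),np.sin(th)]*1000,d@[-np.sin(th),np.cos(th)]*1000],1))
E
```

```text
t 44.77 pos [0.4206 0.297  0.1872] yaw 35.9 j [31.  2. 86. -0. 92. -5.] F [ 0.1 -0.6  0.1] open 40.0
turn [ 0.    0.   -0.02] shift after turn mm [-478.1 -119.5  102.9]
side jar_lid 0.41 board xy mm [ -8.8 -90.2]
top jar 0.51 board xy mm [ -9.  -88.6]
top cup 0.67 board xy mm [  4.  -10.5]
top thermometer 0.57 board xy mm [ 9.5 78.1]
top jar_lid 0.53 board xy mm [ -0.  -80.2]
```

View pics/ad_side.png

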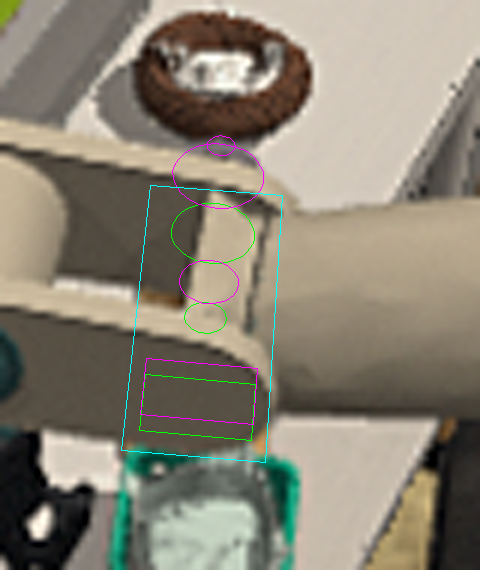

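View pics/ad_side2.png

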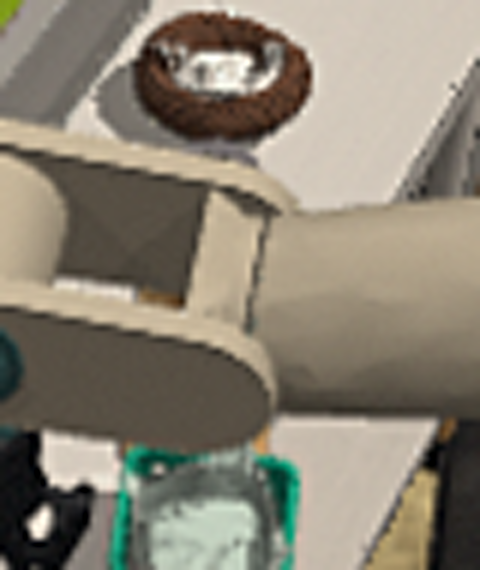

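View pics/ad_top.png

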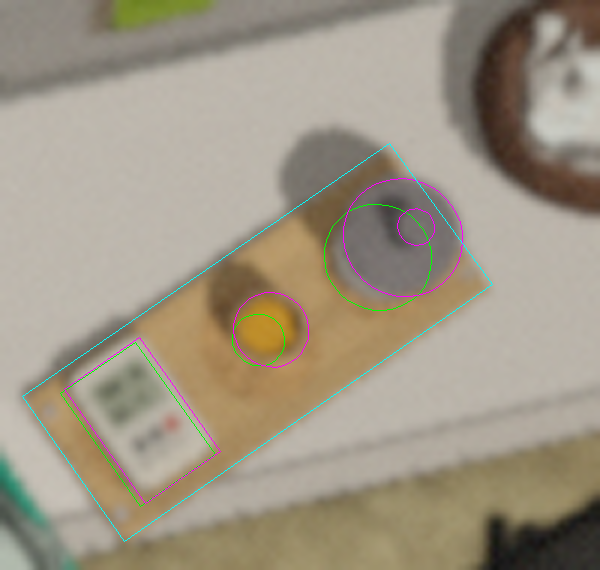

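View pics/ad_top2.png

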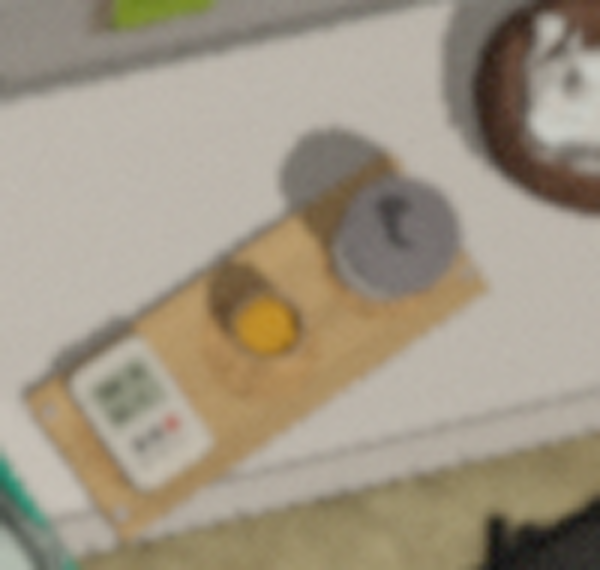

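>>> step_arm(
  moves=[
    [[35, 0, 0], [0, 0, 0], 40],
    [[35, 0, 0], [0, 0, 0], 40],
    [[35, 0, 0], [0, 0, 0], 40],
    [[35, 0, 0], [0, 0, 0], 40],
    [[35, 0, 0], [0, 0, 0], 40],
    [[20, 0, 0], [0, 0, 0], 40],
    [[0, 0, 0], [0, 0, 0], 40],
    [[0, 0, 0], [0, 0, 0], 40],
  ],
)

```text
time: 45.93
tool_pos: [0.3049, 0.4562, 0.1867]
tool_rot: [[-0.589, 0.808, -0.0], [0.808, 0.589, -0.0], [-0.0, -0.0, -1.0]]
wrist_force: [0.8, -0.6, -0.2]
opening: 0.0402
```

```bash
python3 - <<'E'
from h import *
th=np.deg2rad(36);G=(0,255,0);M=(255,0,255)
S=[(rect(.505,-.0224,.012,.078,.052,th),G),(circ(.605,-.16,.012,.031),G),(circ(.605,-.16,.072,.033),M),(circ(.605,-.16,.102,.010),M),(rect(.555,-.0912,.012,.1,.26,th),(255,255,0)),(circ(.555,-.0912,.012,.015),G),(circ(.555,-.0912,.05,.021),M)]
im=snapshot("side");b=(325,110,395,200)
A=[]
for s,k in((S,0),([],1)):
    ov("side",im,s,b,6,"pics/t.png");A.append(cv2.imread("pics/t.png"))
cv2.imwrite("pics/ae.png",np.hstack(A))
E
```

```text
(no output)
```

View pics/ae.png

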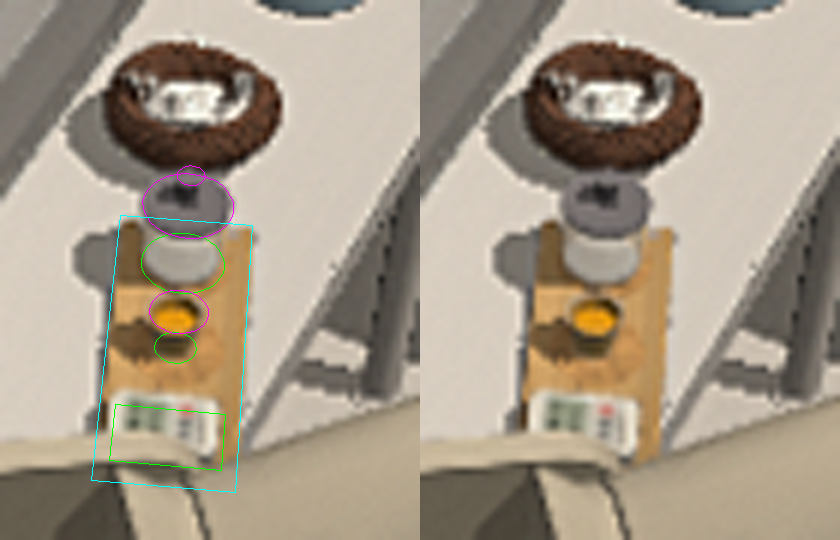

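The lid sits flat and centred on the jar, the jar and cup stand upright on their pads, and the thermometer lies face up. The arm is clear of everything, so I'm handing in.

```bash
python3 - <<'E'
from bench import robot
print(robot.job_done(), robot.read_state()["time"])
E
```

```text
the job is handed in; nothing more can be done
the job is handed in; nothing more can be done
```

I set out the feeding and handed the job in at about 46 s of the 128 s allowed. The jar is on the pad next to the nest, the thermometer lies face up on the pad next to the basket, the cup is on the middle pad, and the grey lid is on the jar. I left the red and orange look-alikes alone.

- **Positions:** In the last top and side pictures, outlines drawn at the pad centres matched the jar, cup and thermometer to about 1 px, roughly 3 mm. The arm hid part of the thermometer in the last side picture, but the last top picture showed all of it.
- **Lid:** It looked flat and centred on the rim. The gripper felt the rim at the predicted height.
- **Arm:** It was clear of everything at hand-in. I saw no unexpected contact forces, and the highest reading was about 11 N, when setting the jar down.
- **Checks that disagreed:** The network's point estimates scattered more than the outlines. They put the jar, cup and thermometer 9 to 11 mm off the pad centres, still inside the 12 mm limit. They also put the jar and lid 10 to 12 mm apart, over the 10 mm limit. I relied on the outlines, because the marks had missed known positions by as much before.

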